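# Wedge a split chair rail shut

### The job

The two dark halves of a split chair rail lie in the gluing board with the crack between them still open: lay the loose wooden wedge flat on the board, slide it thin end first into the gap between the sloped stop and the near half, and push it in until the crack is shut and the wedge sits tight by itself, then let go. Feel for it, as it goes tight at a different depth each time: firm pushes of 15 to 20 N make it tight, and 30 N would crush the old wood. Leave the jar, bottle and brush where they are.

Things in the scene. Friction and masses are not known exactly. Their poses are not given: they have to be found in the camera images.
- wedge_mid (a point): Centre of the loose pale wooden wedge, 110 long, 30 high (all mm), 45 g, lying on the bench; point is 15 above its underside. +y: thick to thin end (y -55 to +55). In plan: straight side at x = +9, to face the rail; sloped side from x = -17 (thick end) to -1 (thin end), to face the stop; 26 thick at one end, 10 at the other. Starts right way up, within 0.9 rad of the board's direction.
- jig: Plywood gluing board fixed on the bench; origin on the bench surface; x -85 to +115, y -170 to +100 mm; upper face at z = 18 mm, on which rail halves and wedge slide. Wedge is driven along +y. On the far side a white plastic fence bar, 24 by 170, 36 high, is bolted with its inner face 68 to 72 mm along x, so the wedge ends with its thick end anywhere 12 to 48 mm outside the mouth (y = -60 mm).
- mouth (a point): Corner of the sloped stop at the mouth of the gap (board frame x -11.6, y -60, z 34 mm; axes as the board's). The stop, a fixed white plastic block 32 mm high and 36 wide, has a sloped face looking to +x, from this corner to x -1.4, y +10 mm. The wedge slides along this face, so it drifts 1.45 mm to +x per 10 mm of drive; pushed off the middle of its thick end it cocks and binds early.
- rail_front_mid (a point): Centre of the near half of the split rail: loose dark wood bar, 30 mm (x) by 130 (y) by 34 high, about 0.14 kg, axes nearly the board's. The wedge presses its face at x = -15 mm. Starts 2.5 to 7.5 mm clear of the other half. Driving the wedge meets some 2 to 10 N while this half slides, then a steep rise once all is shut; friction then holds the wedge.
- rail_back_mid (a point): Centre of the far half of the split rail, same size and wood, loose, 0 to 3 mm short of the fence, against which it is pushed in the end. With the crack shut the two centres are 30 mm apart along x.
- jar: Lidded glass jar, 60 mm across, 75 mm high, a bystander; origin at the centre of its underside.
- bottle: White bottle, 56 mm across, 140 mm high, a bystander; origin at the centre of its underside.
- brush: Brush lying on the bench, a bystander; origin at its underside.
There are look-alikes about, which are no part of the job. What is shaped like the part that bears wedge_mid but red or turquoise is not meant. What is shaped like the part that bears rail_back_mid but pink is not meant.

How it is judged (in metres and radians):
On the way:
1. the wedge lies on the board with its thin end in the gap, at least 10 mm past the stop's mouth, the crack still open (y of wedge_mid in the frame of jig above -0.105 m and z of wedge_mid in the frame of jig below 0.038 m and x of wedge_mid in the frame of rail_front_mid below -0.02 m and x of wedge_mid in the frame of mouth above -0.005 m and x of rail_front_mid in the frame of rail_back_mid below -0.0315 m), for 0.1 s.
At the end, for the whole second after the job is handed in: Crack shut within 1.5 mm, halves parallel within 0.02 rad; wedge flat on the board, straight within 0.06 rad, thick end at most 55 mm outside the mouth, at rest and tight unaided: over 5 N on both rail half and stop (x of rail_front_mid in the frame of rail_back_mid above -0.0315 m and angle between the y axis of rail_front_mid and the y axis of rail_back_mid, either way round below 0.02 rad and contact force between wedge and rail_front above 5 N and contact force between wedge and jig above 5 N and z of wedge_mid in the frame of jig below 0.038 m and y of wedge_mid in the frame of jig above -0.06 m and angle between the y axis of wedge_mid and the y axis of jig, either way round below 0.06 rad and linear speed of wedge below 0.01 m/s); the robot touches nothing.
It fails at once if the wedge pressed against the rail with more than 28 N (old wood crushed) (contact force between wedge and rail_front above 28 N).
It fails at once if a bystander moved more than 25 mm (distance of any of jar, bottle, brush from where it was at the start of the episode above 0.025 m).
It also fails if it takes over 72 s, if anything falls off the work surface, if the arm or the gripper's body presses on something with over 40 N, if the wrist force passes 120 N, or if a joint passes its speed limit or range.

### The arm

A 6-joint arm with a two-finger parallel gripper is mounted at the origin on the work surface. World frame = base frame: x ahead of the robot, y to its left, z up, the work surface at z = 0. Lengths are in mm, angles in rad, forces in N, time in s.
With the tool pointing down it reaches from about 350 to 725 mm from the base axis. Payload 6 kg.
Tool frame: the origin (TCP) lies on the centre line of the jaws, within the pads' length; the fingertips stand 25 mm ahead of it and the grasp point (between the pads) lies 6 mm ahead of it; z points along the fingers, y is the direction in which the jaws open and shut (so a half turn about z gives the same grasp; the last joint's range is limited). The gripper opens to 85 mm and grips with 20 to 120 N. Pads are 22 mm wide; open, the fingers measure 114 mm over their backs; the gripper's body (76 mm by 85 mm) begins 54 mm behind the grasp point. The pads swing forward as they close: fully open they stand 13 mm farther back than shut.
Start: joints at [1.448, 0.04, 0.085, 0, -1.615, -0.334], TCP at [264.619, 538.473, 256.261] pointing down, gripper open.
Joint ranges: [-2.56, 2.56], [-1.29, 2.01], [-1.08, 1.49], [-3.29, 1.98], [-2.81, -0.18], [-2.99, 2.99]. Speed limits (rad/s): [2.57, 2.57, 3.01, 3.14, 3.14, 3.14].

### API

Orientations are given as a unit quaternion [x, y, z, w].
In Python, from bench import robot, camera, find_in gives the robot as it stands. The module is installed in compiled form; this text tells all that it offers.
- The arm moves only by the tool move_arm, never from a script. Its argument "rows" is a list of rows, each a list of 2 entries, a list of its own where there are three numbers: the shift along the tool's x, y, z in m, then the turn, a rotation vector about the tool's x, y, z in rad. In form: [[[dx, dy, dz], [wx, wy, wz]], ...]. A call has 1 to 5 rows; each row is the pose to reach, as a shift and turn from the pose commanded when the call began, along the tool's axes at that moment; what a row does not reach only later rows make up. A row lasts 1/10 s, in which the tool goes at most 50 mm and 8.59 degrees, less where a joint would pass 70% of its speed; a pose out of reach is approached as far as the arm can. A call with a gripper value outside its range is refused whole. "fingers" is the opening, from 0 (shut) to 1 (fully open), set as the call begins (left out, the last holds). The fingers move at their own pace and stop on an object; "squeeze" is the grip in N (left out, the last holds). Time passes only in rows, so rows that repeat a pose let the fingers close. It gives the time, the measured TCP pose, the force and the opening at its end, in the units of the state.
- robot.observe(): the state, without advancing time (a new reading comes with each control period).
- camera(name): name is "scene" or "side" or "wrist"; returns a dict with "frame" (420x560x3 uint8, red, green, blue), "intrinsics" (3x3 intrinsics, pixels), "R" (3x3) and "t" (3): a world point X has camera coordinates R X + t. Camera axes: x right, y down, z forward; pixel columns grow to the right and rows downward; lengths in mm; the calibration is good to about 2 mm. The wrist camera is an equidistant fisheye: a pixel r from the principal point sees the ray r / f radians off the axis. A picture is of the moment at which its call begins. There is no depth.
- robot.hand_in(): hands the job in, once; it reports no verdict.
Trained networks look in a picture, given as the dict that the camera call returned (one of the last four; its "shot" number tells which), for a name from the list of things; names that differ only in an ending like _2 or _b are one class to them, and where a whole thing is asked for, a point or a joint stands for the part that bears it (a point fixed in the world has none). Each returns a list of dicts, best first, with "p" (0 to 1); they miss things now and then, are a little off and sometimes report something else, mostly with a low value. They report only what shows in the picture. A call takes as long as a camera call. They do not tell look-alikes from the thing itself.
- find_in(target, picture): "point" ([x, y, z] in mm, in world coordinates, good to about 4 mm: the middle of the surface that is visible of it).
The state is a dict: "time": time; "joint_positions": joint angles; "qvel": joint speeds; "tau": joint torques, N m; "eef_pos": TCP position; "tcp_rot": TCP orientation; "contact_force": force on the tool from outside, world axes, zero at the start; "ft_torque": the same for the moment, N m; "finger_gap": opening from 0.0 (shut) to 1.0 (fully open).
Only numpy, scipy, OpenCV 4.12 (cv2) and the standard library are available. Lean on these libraries where they do the work, as an engineer would, in place of code of your own. Each camera call takes 0.05 s, during which the arm holds its last target.

## Working session

There is one attempt and no reset: what is moved stays moved. The work goes in short steps, Python scripts to look and compute and a tool call to move; the robot and the scene stay as the last step left them, time stands still between calls to the robot, and variables do not carry over. Pictures are saved under pics/ and viewed, and the job is handed in when it is done.

Besides the shell and the picture viewer there is one more tool, called after "Emit:" as name(argument=value, ...) on one line, values as JSON. move_arm: Moves the arm, as the interface text tells. Its arguments: {"type":"object","properties":{"rows":{"type":"array"},"fingers":{"type":"number"},"squeeze":{"type":"number"}},"required":["rows"]}

```bash
mkdir -p pics; python3 - <<'E'
from bench import robot,camera,find_in
import cv2,pickle
for n in ["scene","side","wrist"]:
    c=camera(n); cv2.imwrite(f"pics/{n}0.png",c["frame"][:,:,::-1]); pickle.dump(c,open(f"pics/{n}0.pkl","wb"))
    print(n,c["intrinsics"].tolist(),c["R"].round(3).tolist(),c["t"].round(1).tolist())
    for o in ["wedge_mid","jig","rail_front_mid","rail_back_mid","jar","bottle","brush"]:
        try: print(o,[( [round(float(v)) for v in d["point"]],round(d["p"],2)) for d in find_in(o,c)])
        except Exception as e: print(o,e)
print(robot.observe())
E
```

```text
scene [[416.02059413313253, 0.0, 281.2793554320126], [0.0, 416.02059413313253, 213.22324366217376], [0.0, 0.0, 1.0]] [[-0.584, 0.811, -0.008], [0.423, 0.296, -0.856], [-0.693, -0.504, -0.516]] [307.7, -176.2, 1565.4]
wedge_mid [([434, -194, 24], 0.8), ([663, -350, 19], 0.72), ([552, -256, 20], 0.7)]
jig [([548, 100, 18], 0.75)]
rail_front_mid [([542, 131, 52], 0.86)]
rail_back_mid [([770, 99, 32], 0.92), ([574, 118, 55], 0.55)]
jar [([718, -186, 48], 0.64)]
bottle [([398, 346, 71], 0.86), ([596, 349, 16], 0.47)]
brush []
side [[508.6693799505044, 0.0, 288.07590175078155], [0.0, 508.6693799505044, 210.86728993162902], [0.0, 0.0, 1.0]] [[0.988, -0.156, 0.014], [-0.075, -0.546, -0.834], [0.138, 0.823, -0.551]] [-546.0, 107.3, 1330.0]
wedge_mid [([542, -295, 33], 0.94), ([429, -208, 26], 0.86), ([652, -361, 24], 0.6)]
jig [([511, 12, 16], 0.87)]
rail_front_mid [([540, 85, 56], 0.62)]
rail_back_mid [([750, 73, 33], 0.76), ([569, 78, 48], 0.72)]
jar [([700, -223, 48], 0.9), ([571, 82, 50], 0.63)]
bottle [([372, 325, 68], 0.82)]
brush [([574, 339, 14], 0.81), ([538, 86, 55], 0.57)]
wrist [[
[... 316 characters left out ...]
 1.2, 'joint_positions': array([ 1.44772301e+00,  4.02264742e-02,  8.48201817e-02,  3.31872994e-05,
       -1.61549691e+00, -3.33698278e-01]), 'qvel': array([ 6.32057966e-05,  2.28829894e-04,  6.40723050e-04,  5.47756740e-06,
        1.60677563e-03, -2.43591905e-04]), 'tau': array([-1.01204463e-03, -3.67929196e+01,  3.47440338e+01,  6.93292111e+00,
       -9.36892138e-04, -2.87599725e-06]), 'eef_pos': array([264.61845631, 538.48715918, 256.26382905]), 'tcp_rot': array([ 9.74032959e-01, -2.26406256e-01,  2.21027996e-05,  5.14016165e-05]), 'contact_force': array([ 0.59066322,  0.47730006, -0.06724622]), 'ft_torque': array([0.00724833, 0.04167559, 0.03879917]), 'finger_gap': 1.0040226868309179}
```

View pics/scene0.png

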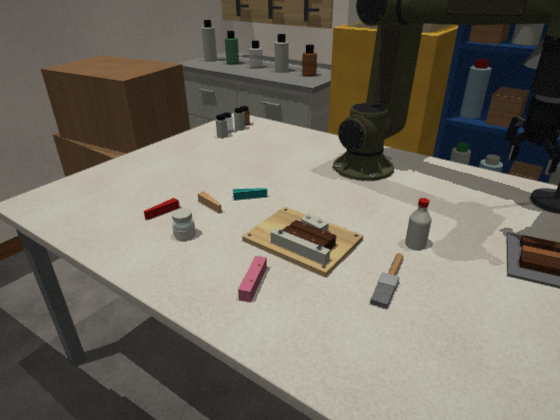

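View pics/side0.png

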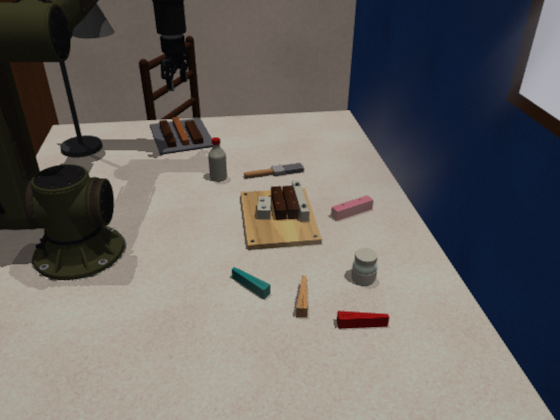

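View pics/wrist0.png

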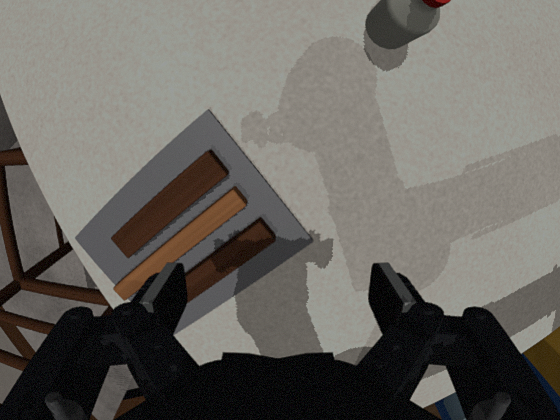

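```bash
python3 - <<'E'
import cv2,numpy as np
a=cv2.imread("pics/side0.png");b=cv2.imread("pics/scene0.png")
f=lambda im,x0,x1,y0,y1,s:cv2.resize(im[y0:y1,x0:x1],None,fx=s,fy=s,interpolation=cv2.INTER_CUBIC)
cv2.imwrite("pics/c1.png",f(a,220,410,170,340,4)[:600,:800]);
cv2.imwrite("pics/c2.png",f(b,130,370,180,300,3.3))
E
```

```text
(no output)
```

View pics/c1.png

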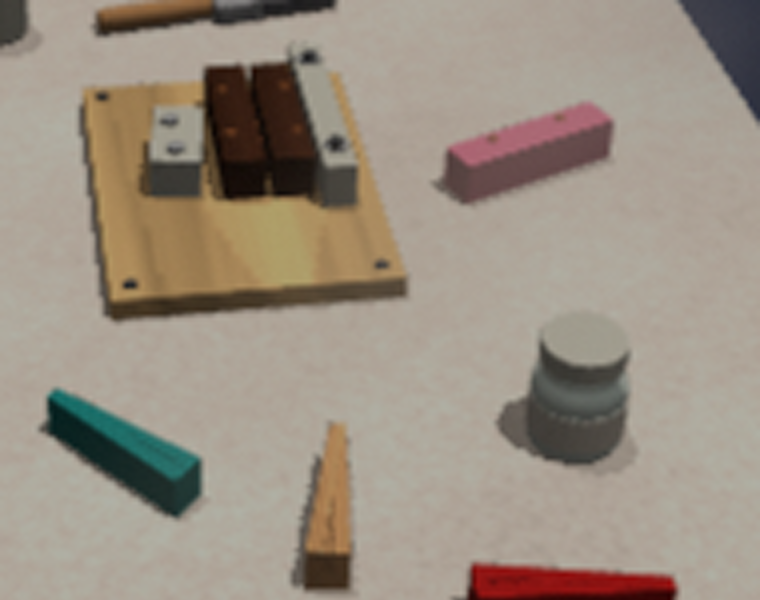

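View pics/c2.png

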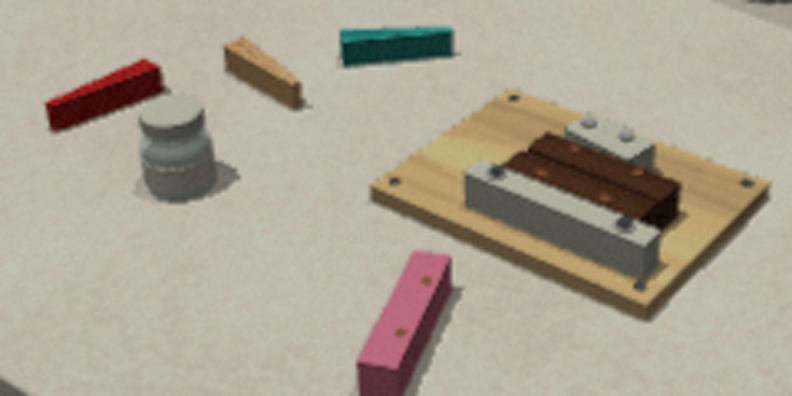

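```bash
cat > h.py <<'E'
from bench import robot,camera,find_in
import cv2,pickle,numpy as np
from scipy.spatial.transform import Rotation as Ro
from scipy.optimize import least_squares
def tgt(pos,xang):
    """tool shift m and rotvec to reach pos (mm), tool down with tool x at world angle xang"""
    s=robot.observe(); R=Ro.from_quat(s["tcp_rot"]); 
    x=np.array([np.cos(xang),np.sin(xang),0]);z=np.array([0,0,-1.]);y=np.cross(z,x)
    G=Ro.from_matrix(np.stack([x,y,z],1))
    print("shift",(R.inv().apply(np.array(pos)-s["eef_pos"])/1000).round(4),"rot",(R.inv()*G).as_rotvec().round(4),"t",s["time"])
def st():
    s=robot.observe();R=Ro.from_quat(s["tcp_rot"]).as_matrix()
    print("t",round(s["time"],2),"pos",s["eef_pos"].round(2),"xang",np.arctan2(R[1,0],R[0,0]).round(4),"zax",R[:,2].round(4),"F",s["contact_force"].round(2),"T",s["ft_torque"].round(3),"gap",round(s["finger_gap"],3))
def snap(n,tag):
    c=camera(n); cv2.imwrite(f"pics/{tag}.png",c["frame"][:,:,::-1]); pickle.dump(c,open(f"pics/{tag}.pkl","wb")); return c
def load(tag): return pickle.load(open(f"pics/{tag}.pkl","rb"))
def proj(c,X,fish):
    X=np.atleast_2d(X); P=X@c["R"].T+c["t"]; K=c["intrinsics"]
    if fish:
        r=np.hypot(P[:,0],P[:,1]); th=np.arctan2(r,P[:,2]); q=P[:,:2]*(th/np.maximum(r,1e-9))[:,None]
    else: q=P[:,:2]/P[:,2:]
    return q*np.array([K[0,0],K[1,1]])+K[:2,2]
def ray(c,uv,fish):
    K=c["intrinsics"]; q=(np.array(uv,float)-K[:2,2])/np.array([K[0,0],K[1,1]])
    if fish:
        th=np.hypot(*q); d=np.array([*(q/th*np.sin(th)),np.cos(th)])
    else: d=np.array([*q,1])
    return -c["R"].T@c["t"], c["R"].T@d
def onz(c,uv,z,fish):
    C,d=ray(c,uv,fish); return C+d*(z-C[2])/d[2]
def tri(obs):
    A=np.zeros((3,3));b=np.zeros(3)
    for c,uv,f in obs:
        C,d=ray(c,uv,f);d=d/np.linalg.norm(d);M=np.eye(3)-np.outer(d,d);A+=M;b+=M@C
    return np.linalg.solve(A,b)
E
python3 -c "
from h import *
tgt([510,90,300],-np.pi/2)"
```

```text
shift [ 0.418   0.2943 -0.0437] rot [ 0.000e+00 -1.000e-04  1.114e+00] t 1.2
```

Emit:
move_arm(rows=[[[0.418,0.294,-0.044],[0,0,1.114]],[[0.418,0.294,-0.044],[0,0,1.114]],[[0.418,0.294,-0.044],[0,0,1.114]],[[0.418,0.294,-0.044],[0,0,1.114]],[[0.418,0.294,-0.044],[0,0,1.114]]])

```text
time: 1.7
eef_pos: [384.7, 318.2, 278.2]
tcp_rot: [0.822, -0.57, 0.0, -0.0]
contact_force: [0.8, 0.1, 0.6]
finger_gap: 0.999
```

```bash
python3 -c "
from h import *
st();tgt([510,90,300],-np.pi/2)"
```

```text
t 1.7 pos [384.75 318.19 278.23] xang -1.2124 zax [ 5.e-04  6.e-04 -1.e+00] F [0.85 0.14 0.61] T [ 0.11  -0.177 -0.026] gap 0.999
shift [ 0.2576 -0.0373 -0.0219] rot [-0.0006  0.0006  0.3584] t 1.7
```

Emit:
move_arm(rows=[[[0.258,-0.037,-0.022],[0,0,0.358]],[[0.258,-0.037,-0.022],[0,0,0.358]],[[0.258,-0.037,-0.022],[0,0,0.358]],[[0.258,-0.037,-0.022],[0,0,0.358]],[[0.258,-0.037,-0.022],[0,0,0.358]]])

```text
time: 2.2
eef_pos: [505.7, 100.2, 299.4]
tcp_rot: [0.709, -0.705, 0.0, -0.0]
contact_force: [1.2, 0.1, 0.2]
finger_gap: 0.995
```

Emit:
move_arm(rows=[[[0,0,0],[0,0,0]],[[0,0,0],[0,0,0]],[[0,0,0],[0,0,0]]])

```text
time: 2.5
eef_pos: [504.8, 102.7, 298.6]
tcp_rot: [0.709, -0.705, -0.0, 0.0]
contact_force: [0.2, 0.1, -0.0]
finger_gap: 1.0
```

```bash
python3 -c "
from h import *
st();c=snap('wrist','w1')
"
```

```text
t 2.5 pos [504.84 102.7  298.62] xang -1.5643 zax [-3.e-04  1.e-04 -1.e+00] F [ 0.22  0.1  -0.01] T [0.054 0.041 0.033] gap 1.0
```

View pics/w1.png

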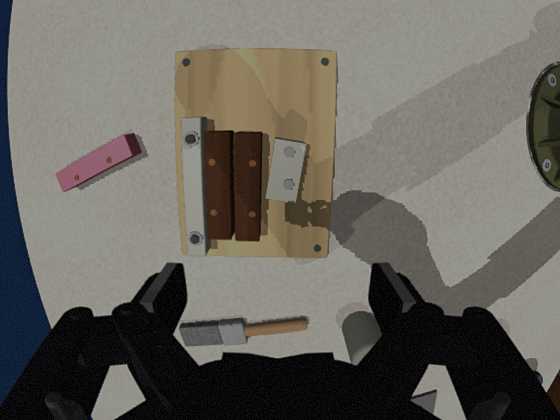

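```bash
python3 - <<'E'
import cv2
a=cv2.imread("pics/w1.png")[40:265,165:345]
b=cv2.resize(a[60:225],None,fx=4,fy=4,interpolation=cv2.INTER_CUBIC)
b=cv2.convertScaleAbs(b,alpha=1.6,beta=10)
b=b[:600]
for i in range(0,180,10): cv2.line(b,(i*4,0),(i*4,6 if i%50 else 14),(0,0,255),1)
cv2.imwrite("pics/w1c.png",b)
E
```

```text
(no output)
```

View pics/w1c.png

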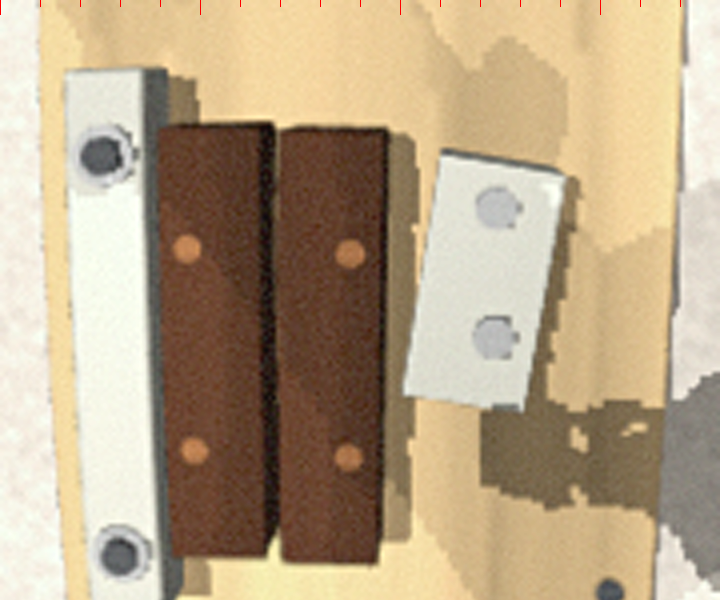

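```bash
cat > m1.py <<'E'
from h import *
c=load("w1")
P=lambda X,Y:(165+X/4-.375,100+Y/4-.375)
stop=[P(440,151),P(403,394)]
board=[(175.5,51),(337.5,50.5),(329.5,257.5),(182.5,255)]
jm=np.array([[-11.6,-60,50],[-1.4,10,50],[115,-170,18],[-85,-170,18],[-85,100,18],[115,100,18]],float)
uv=np.array(stop+board)
def T(p,X): 
    cs,sn=np.cos(p[2]),np.sin(p[2]); return np.c_[p[0]+cs*X[:,0]-sn*X[:,1],p[1]+sn*X[:,0]+cs*X[:,1],X[:,2]]
r=least_squares(lambda p:(proj(c,T(p,jm),1)-uv).ravel(),[500,80,0])
print("jig",r.x, "res",r.fun.round(1).reshape(-1,2).tolist())
p=r.x
def inv(X): 
    d=X[:2]-p[:2];cs,sn=np.cos(p[2]),np.sin(p[2]);return np.array([cs*d[0]+sn*d[1],-sn*d[0]+cs*d[1]]).round(1)
for n,q in dict(front=[(283,128),(388,128),(377,563),(283,561)],back=[(158,127),(273,123),(266,555),(172,555)]).items():
    print(n,[inv(onz(c,P(*a),52,1)).tolist() for a in q])
print("fence",[inv(onz(c,P(*a),54,1)).tolist() for a in [(65,72),(142,70)]])
print("stop",[inv(onz(c,a,50,1)).tolist() for a in stop])
print("board raw",[onz(c,a,18,1).round(1).tolist() for a in board])
E
python3 m1.py
```

```text
jig [ 5.19467286e+02  1.14766669e+02 -6.84282130e-03] res [[0.9, 0.4], [0.6, -0.2], [-0.4, 0.4], [-0.3, -0.3], [-1.3, -0.2], [0.3, -0.4]]
front [[33.4, -67.0], [4.0, -67.0], [7.0, 62.4], [35.6, 62.4]]
back [[69.3, -67.8], [36.3, -68.4], [40.8, 60.5], [70.0, 61.2]]
fence [[96.1, -84.4], [73.3, -84.2]]
stop [[-10.6, -60.5], [-0.7, 10.2]]
board raw [[632.8, -56.5, 18.0], [433.0, -54.2, 18.0], [433.3, 215.6, 18.0], [635.6, 214.6, 18.0]]
```

Emit:
move_arm(rows=[[[0.318,-0.043,0.079],[0,0,0]],[[0.318,-0.043,0.079],[0,0,0]],[[0.318,-0.043,0.079],[0,0,0]],[[0.318,-0.043,0.079],[0,0,0]],[[0.318,-0.043,0.079],[0,0,0]]])

```text
time: 3.05
eef_pos: [539.2, -138.4, 238.9]
tcp_rot: [0.71, -0.704, 0.0, -0.0]
contact_force: [1.7, 1.1, -0.1]
finger_gap: 0.998
```

```bash
python3 -c "
from h import *
st();tgt([548,-215,220],-np.pi/2)"
```

```text
t 3.05 pos [ 539.25 -138.37  238.86] xang -1.5616 zax [ 9.e-04  1.e-04 -1.e+00] F [ 1.66  1.12 -0.14] T [ 0.098 -0.154 -0.027] gap 0.998
shift [ 0.0767 -0.008   0.0189] rot [-0.0009  0.0001  0.0092] t 3.05
```

Emit:
move_arm(rows=[[[0.077,-0.008,0.019],[0,0,0]],[[0.077,-0.008,0.019],[0,0,0]],[[0.077,-0.008,0.019],[0,0,0]],[[0.077,-0.008,0.019],[0,0,0]],[[0.077,-0.008,0.019],[0,0,0]]])

```text
time: 3.55
eef_pos: [548.0, -213.6, 220.6]
tcp_rot: [0.71, -0.704, 0.0, -0.0]
contact_force: [-0.2, -0.6, 0.4]
finger_gap: 1.0
```

```bash
python3 -c "
from h import *
st();c=snap('wrist','w2');snap('side','s2')
u=proj(c,[[548,-270,15]],1)[0].astype(int);print(u)
im=c['frame'][:,:,::-1]
x0,y0=max(u[0]-75,0),max(u[1]-75,0);print(x0,y0)
cv2.imwrite('pics/w2c.png',cv2.convertScaleAbs(cv2.resize(im[y0:y0+150,x0:x0+150],None,fx=4,fy=4,interpolation=cv2.INTER_CUBIC),alpha=1.5))
"
```

```text
t 3.55 pos [ 547.97 -213.63  220.6 ] xang -1.5626 zax [ 8.e-04 -1.e-04 -1.e+00] F [-0.16 -0.62  0.45] T [-0.006  0.022 -0.03 ] gap 1.0
[278 132]
203 57
```

View pics/w2.png

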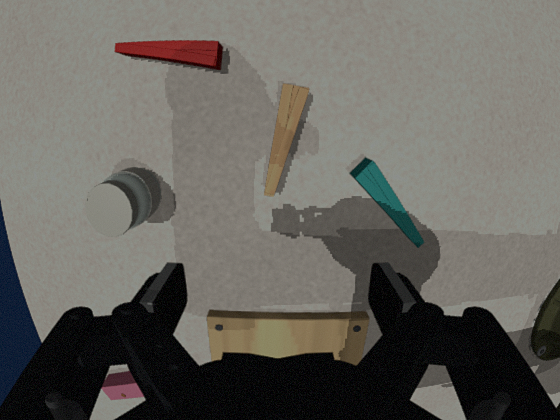

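View pics/w2c.png

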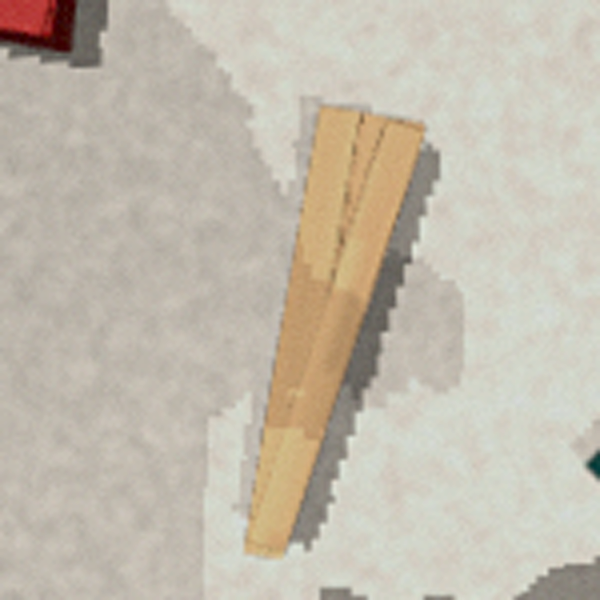

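```bash
cat > m2.py <<'E'
from h import *
c=load("w2");s=load("s2")
P=lambda X,Y:(203+X/4-.375,57+Y/4-.375)
uv=np.array([P(320,106),P(425,126),P(283,556),P(246,552)])
M=np.array([[9,-55,0],[-17,-55,0],[-1,55,0],[9,55,0]],float)
def T(p,X): 
    cs,sn=np.cos(p[2]),np.sin(p[2]); return np.c_[p[0]+cs*X[:,0]-sn*X[:,1],p[1]+sn*X[:,0]+cs*X[:,1],X[:,2]+p[3]]
for zz in (None,30):
    f=(lambda p:(proj(c,T(p,M),1)-uv).ravel()) if zz is None else (lambda p:(proj(c,T([*p,30],M),1)-uv).ravel())
    r=least_squares(f,[548,-270,0]+([30] if zz is None else []))
    print(r.x.round(3),r.fun.round(1))
p=[*r.x[:3],30]
u=proj(s,T(p,M),0);print(u.round(1))
im=s["frame"][:,:,::-1].copy();im=cv2.resize(im[255:335,255:355],None,fx=6,fy=6,interpolation=cv2.INTER_CUBIC)
for a in u: cv2.circle(im,tuple(int(v) for v in ((a+.5-[255,255])*6)),3,(255,0,0),-1)
cv2.imwrite("pics/s2c.png",im)
E
python3 m2.py
```

```text
[ 5.44438e+02 -2.62067e+02 -1.56000e-01  2.57690e+01] [-0.4  0.2  0.4 -0.1  0.4  0.2 -0.3 -0.4]
[ 5.44504e+02 -2.62348e+02 -1.56000e-01] [-0.4 -0.6  0.8 -0.7  0.2  1.  -0.6  0.4]
[[307.1 308. ]
 [295.4 307.9]
 [301.5 275.3]
 [305.7 275.4]]
```

View pics/s2c.png

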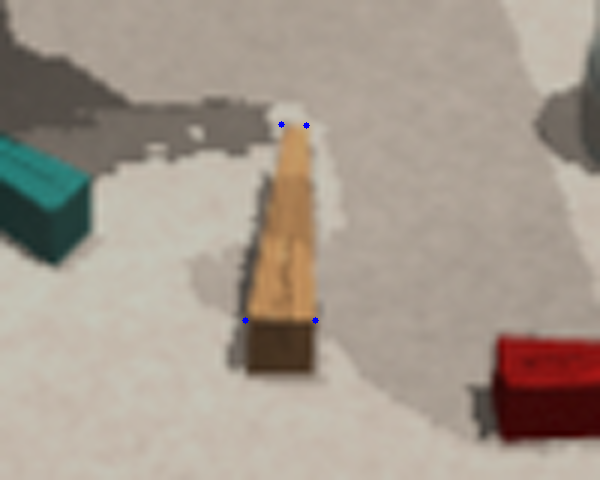

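```bash
python3 -c "
from h import *
tgt([538.8,-286.6,80],-np.pi/2-.156)"
```

```text
shift [0.0728 0.01   0.1408] rot [-0.0013 -0.      0.1643] t 3.65
```

Emit:
move_arm(rows=[[[0.0728,0.01,0.141],[-0.001,0,0.164]],[[0.0728,0.01,0.141],[-0.001,0,0.164]],[[0.0728,0.01,0.141],[-0.001,0,0.164]],[[0.0728,0.01,0.141],[-0.001,0,0.164]],[[0.0728,0.01,0.141],[-0.001,0,0.164]]], fingers=0.7, squeeze=30)

```text
time: 4.15
eef_pos: [537.3, -287.7, 77.8]
tcp_rot: [-0.649, 0.761, 0.001, -0.001]
contact_force: [-0.0, 0.6, 0.8]
finger_gap: 0.697
```

Emit:
move_arm(rows=[[[0,0,0],[0,0,0]],[[0,0,0],[0,0,0]]])

```text
time: 4.35
eef_pos: [539.7, -287.6, 82.1]
tcp_rot: [-0.65, 0.76, -0.002, 0.001]
contact_force: [0.4, -0.6, -0.1]
finger_gap: 0.703
```

```bash
python3 -c "
from h import *
tgt([538.8,-286.6,30],-np.pi/2-.156);st();snap('wrist','w3')"
```

```text
shift [-0.0009  0.0012  0.0521] rot [-0.0037 -0.0009 -0.0005] t 4.35
t 4.35 pos [ 539.71 -287.56   82.14] xang -1.7273 zax [ 0.0035 -0.0015 -1.    ] F [ 0.41 -0.57 -0.09] T [0.013 0.001 0.007] gap 0.703
```

View pics/w3.png

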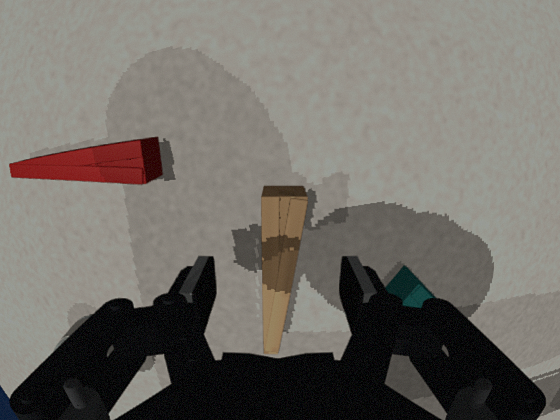

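Emit:
move_arm(rows=[[[-0.001,0.001,0.025],[-0.003,0,0]],[[-0.001,0.001,0.045],[-0.003,0,0]],[[-0.001,0.001,0.052],[-0.003,0,0]],[[-0.001,0.001,0.052],[-0.003,0,0]],[[-0.001,0.001,0.052],[-0.003,0,0]]])

```text
time: 4.9
eef_pos: [538.0, -287.0, 28.8]
tcp_rot: [-0.649, 0.761, 0.0, -0.001]
contact_force: [0.1, 0.9, -0.1]
finger_gap: 0.703
```

```bash
python3 -c "
from h import *
tgt([538.8,-286.6,30],-np.pi/2-.156);st()"
```

```text
shift [-0.0005 -0.0007 -0.0012] rot [ 0.0019 -0.0009 -0.0014] t 4.9
t 4.9 pos [ 538.   -287.02   28.76] xang -1.7282 zax [-2.e-03 -5.e-04 -1.e+00] F [ 0.11  0.95 -0.09] T [ 0.004 -0.068  0.007] gap 0.703
```

Now close, then lift.

Emit:
move_arm(rows=[[[0,0,-0.001],[0,0,0]],[[0,0,-0.001],[0,0,0]],[[0,0,-0.001],[0,0,0]],[[0,0,-0.001],[0,0,0]],[[0,0,-0.001],[0,0,0]]], fingers=0.0, squeeze=30)

```text
time: 5.4
eef_pos: [537.8, -287.1, 29.2]
tcp_rot: [-0.649, 0.761, 0.001, -0.001]
contact_force: [1.0, 1.1, 4.8]
finger_gap: 0.26
```

Emit:
move_arm(rows=[[[0,0,0],[0,0,0]],[[0,0,0],[0,0,0]]])

```text
time: 5.6
eef_pos: [537.8, -287.1, 29.2]
tcp_rot: [-0.649, 0.761, 0.001, -0.001]
contact_force: [-0.1, 2.4, 5.7]
finger_gap: 0.257
```

```bash
python3 -c "
from h import *
st()"
```

```text
t 5.6 pos [ 537.81 -287.12   29.17] xang -1.7285 zax [-2.2e-03 -4.0e-04 -1.0e+00] F [-0.12  2.41  5.73] T [ 0.246 -0.217 -0.04 ] gap 0.257
```

```bash
cat > place.py <<'E'
from h import *
import sys
J=np.array([519.5,114.8]);JY=-.007
W=np.array([544.5,-262.3]);WY=-.156
rot=lambda a:np.array([[np.cos(a),-np.sin(a)],[np.sin(a),np.cos(a)]])
loc=rot(WY).T@(np.array([537.8,-287.1])-W)   # TCP in wedge frame
def tcp_for(xm,ym,z):  # wedge mid in jig
    w=J+rot(JY)@np.array([xm,ym]); t=w+rot(JY)@loc; return [t[0],t[1],z]
if __name__=="__main__":
    print("loc",loc); xm,ym,z=map(float,sys.argv[1:4]); t=tcp_for(xm,ym,z);print(t); st(); tgt(t,-np.pi/2+JY)
E
python3 place.py -6.4 -130 110
```

```text
loc [ -2.76551237 -25.53981091]
[np.float64(509.24594239956554), np.float64(-40.67184213782974), 110.0]
t 5.6 pos [ 537.81 -287.12   29.17] xang -1.7285 zax [-2.2e-03 -4.0e-04 -1.0e+00] F [-0.12  2.41  5.73] T [ 0.246 -0.217 -0.04 ] gap 0.257
shift [-0.2388  0.0671 -0.0809] rot [ 0.0021 -0.0006 -0.1507] t 5.6
```

Emit:
move_arm(rows=[[[0,0,-0.03],[0,0,0]],[[0,0,-0.08],[0,0,0]],[[-0.239,0.067,-0.081],[0.002,0,-0.151]],[[-0.239,0.067,-0.081],[0.002,0,-0.151]],[[-0.239,0.067,-0.081],[0.002,0,-0.151]]])

```text
time: 6.1
eef_pos: [519.1, -136.6, 108.1]
tcp_rot: [-0.704, 0.71, 0.001, -0.001]
contact_force: [1.0, 0.6, 0.5]
finger_gap: 0.259
```

```bash
python3 place.py -6.4 -130 110
```

```text
loc [ -2.76551237 -25.53981091]
[np.float64(509.24594239956554), np.float64(-40.67184213782974), 110.0]
t 6.1 pos [ 519.13 -136.57  108.13] xang -1.5792 zax [-0.003  0.001 -1.   ] F [1.02 0.64 0.52] T [ 0.084 -0.102  0.021] gap 0.259
shift [-0.0958  0.0107 -0.0018] rot [ 0.003   0.0009 -0.0014] t 6.1
```

Emit:
move_arm(rows=[[[-0.048,0.005,-0.002],[0.003,0.001,0]],[[-0.096,0.0105,-0.002],[0.003,0.001,0]],[[-0.096,0.0105,-0.002],[0.003,0.001,0]],[[-0.096,0.0105,-0.002],[0.003,0.001,0]]])

```text
time: 6.5
eef_pos: [509.9, -40.8, 110.4]
tcp_rot: [-0.706, 0.709, -0.0, -0.0]
contact_force: [1.2, 0.4, -0.3]
finger_gap: 0.263
```

```bash
python3 place.py -6.4 -130 52; python3 -c "
from h import *
snap('side','s4');snap('wrist','w4');a=cv2.imread('pics/s4.png');cv2.imwrite('pics/s4c.png',cv2.resize(a[130:280,210:360],None,fx=4,fy=4,interpolation=cv2.INTER_CUBIC))"
```

```text
loc [ -2.76551237 -25.53981091]
[np.float64(509.24594239956554), np.float64(-40.67184213782974), 52.0]
t 6.5 pos [509.89 -40.77 110.4 ] xang -1.5752 zax [ 1.e-04 -7.e-04 -1.e+00] F [ 1.21  0.4  -0.32] T [-0.055 -0.057 -0.039] gap 0.263
shift [-0.0001  0.0006  0.0584] rot [-0.0001 -0.0007  0.0026] t 6.5
```

View pics/s4c.png

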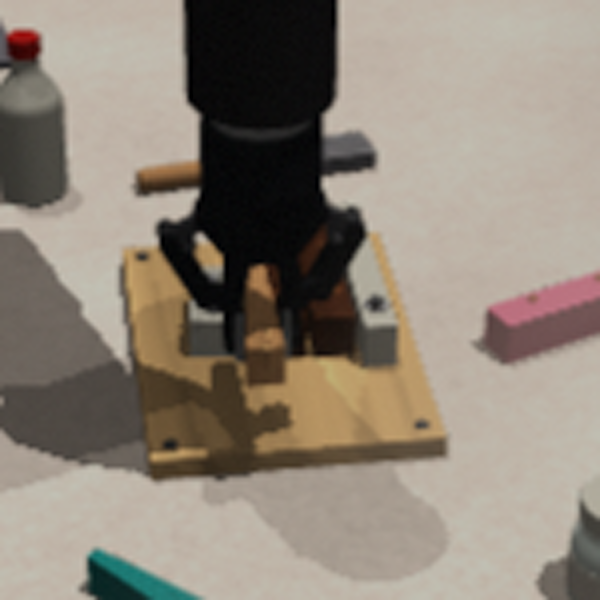

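View pics/w4.png

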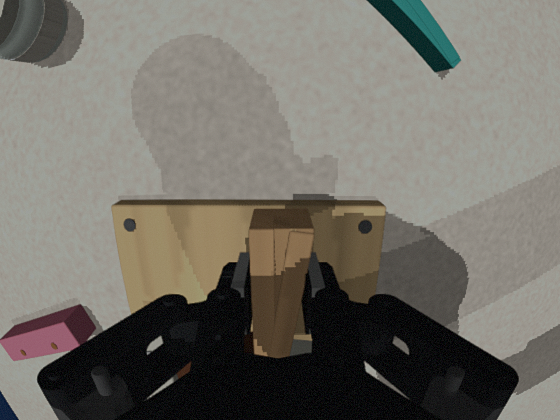

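```bash
cat > m4.py <<'E'
from h import *
from place import *
import sys
c=load(sys.argv[1]); s=robot.observe()
# overlay predicted wedge using TCP pose & loc, top z = TCPz-29.2+30
ya=float(sys.argv[2])-(-np.pi/2) # tool xang -> wedge yaw
pos=np.array(eval(sys.argv[3])); zt=pos[2]-29.2+30
M=np.array([[9,-55],[-17,-55],[-1,55],[9,55]],float)
W=pos[:2]+(M-loc)@rot(ya).T
for z,col in((zt,(0,0,255)),(zt-30,(255,0,0))):
    pass
im=c["frame"][:,:,::-1].copy();x0,y0,x1,y1=200,190,360,370
im=cv2.convertScaleAbs(cv2.resize(im[y0:y1,x0:x1],None,fx=3.3,fy=3.3,interpolation=cv2.INTER_CUBIC),alpha=1.6)
u=proj(c,np.c_[W,np.full(4,zt)],1);print(u.round(1))
q=((u+.5-[x0,y0])*3.3).astype(np.int32)
cv2.polylines(im,[q],True,(255,0,0),1)
cv2.imwrite("pics/ov.png",im)
E
python3 m4.py w4 -1.5752 "[509.89,-40.77,110.4]"
```

```text
[[248.1 231.3]
 [315.3 231.1]
 [275.2 414.6]
 [257.3 414.4]]
```

View pics/ov.png

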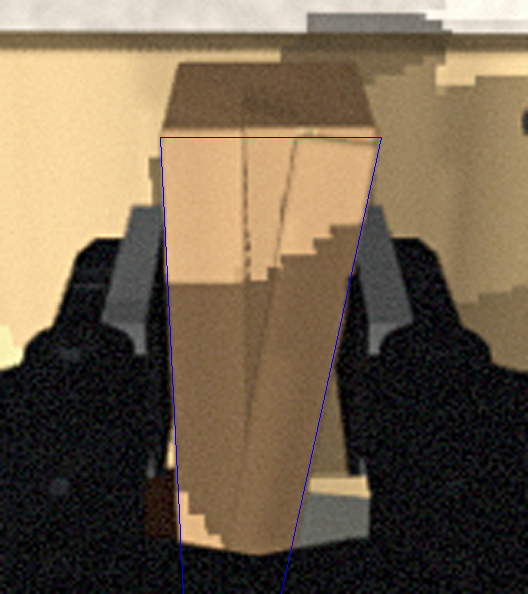

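Emit:
move_arm(rows=[[[0,0.0006,0.03],[0,0,0.002]],[[0,0.0006,0.057],[0,0,0.002]],[[0,0.0006,0.058],[0,0,0.002]],[[0,0.0006,0.058],[0,0,0.002]],[[0,0.0006,0.058],[0,0,0.002]]])

```text
time: 7.1
eef_pos: [510.6, -42.5, 54.4]
tcp_rot: [-0.704, 0.711, -0.001, 0.001]
contact_force: [1.3, -0.1, -0.5]
finger_gap: 0.258
```

```bash
python3 place.py -6.4 -130 47.5; python3 -c "
from h import *
snap('side','s5');snap('wrist','w5');snap('scene','c5');a=cv2.imread('pics/s5.png')[170:260,225:335];b=cv2.imread('pics/c5.png')[195:275,235:370]
cv2.imwrite('pics/s5c.png',cv2.convertScaleAbs(cv2.resize(a,None,fx=6,fy=6,interpolation=cv2.INTER_CUBIC),alpha=1.5))
cv2.imwrite('pics/c5c.png',cv2.convertScaleAbs(cv2.resize(b,None,fx=5.5,fy=5.5,interpolation=cv2.INTER_CUBIC),alpha=1.5))"
```

```text
loc [ -2.76551237 -25.53981091]
[np.float64(509.24594239956554), np.float64(-40.67184213782974), 47.5]
t 7.1 pos [510.61 -42.54  54.42] xang -1.5807 zax [ 0.0028 -0.001  -1.    ] F [ 1.33 -0.11 -0.55] T [-0.033 -0.012  0.002] gap 0.258
shift [-0.0019  0.0014  0.0069] rot [-0.0028 -0.001  -0.0029] t 7.1
```

View pics/s5c.png

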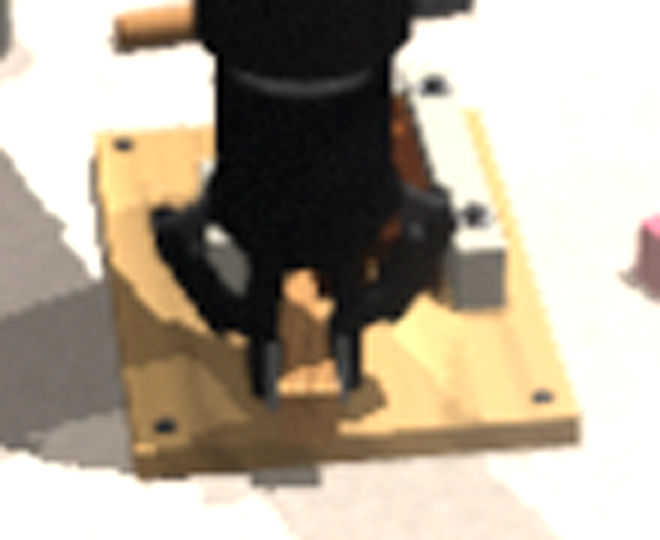

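View pics/c5c.png

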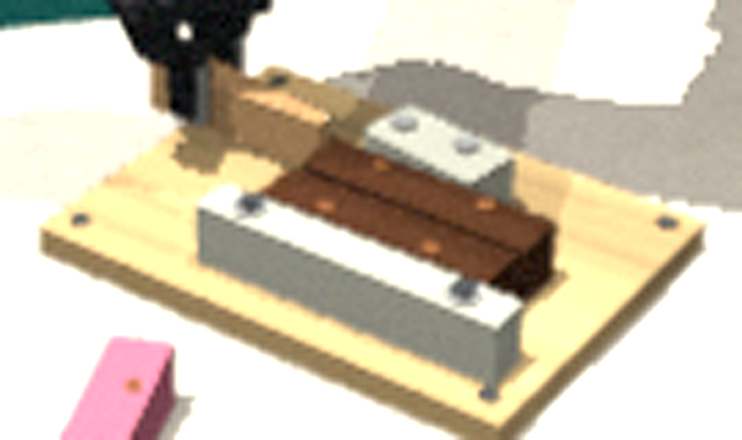

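View pics/w5.png

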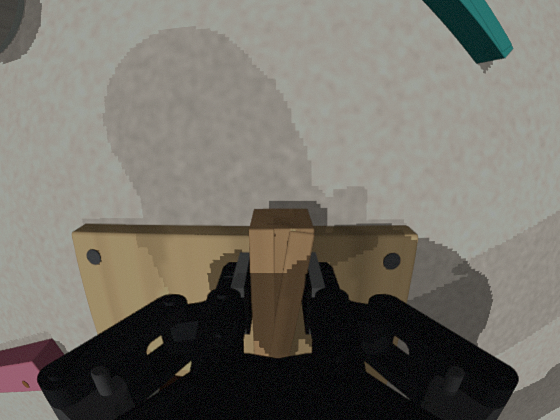

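```bash
python3 - <<'E'
from h import *
from place import *
c=load('w5')
for jp in [(115,-170,18),(-85,-170,18)]:
    X=np.r_[J+rot(JY)@np.array(jp[:2]),18];print(proj(c,X,1).round(1))
im=c["frame"][:,:,::-1]
cv2.imwrite("pics/w5c.png",cv2.resize(np.hstack([im[215:275,60:140],im[215:275,370:440]]),None,fx=5,fy=5,interpolation=cv2.INTER_CUBIC))
# scene prediction of wedge corners + stop + rail
s=load('c5');pos=np.array([510.61,-42.54,54.42]);ya=-1.5807+np.pi/2
M=np.array([[9,-55],[-17,-55],[-1,55],[9,55]],float);W=pos[:2]+(M-loc)@rot(ya).T
def ov(s,fn,x0,y0,x1,y1,k):
    im=cv2.convertScaleAbs(cv2.resize(s["frame"][y0:y1,x0:x1,::-1],None,fx=k,fy=k,interpolation=cv2.INTER_CUBIC),alpha=1.5)
    def pl(X,col): cv2.polylines(im,[((proj(s,X,0)+.5-[x0,y0])*k).astype(np.int32)],True,col,1)
    pl(np.c_[W,np.full(4,pos[2]+.8)],(255,0,0))
    S=J+np.array([[-11.6,-60],[-1.4,10]])@rot(JY).T; pl(np.c_[S,[50,50]],(0,0,255))
    B=J+np.array([[115,-170],[-85,-170],[-85,100],[115,100]])@rot(JY).T; pl(np.c_[B,[18]*4],(0,200,0))
    cv2.imwrite(fn,im)
ov(s,"pics/c5o.png",235,195,370,275,5.5)
ov(load('s5'),"pics/s5o.png",225,170,335,260,6)
E
```

```text
[[ 71.  231.6]]
[[420.1 233. ]]
```

View pics/w5c.png

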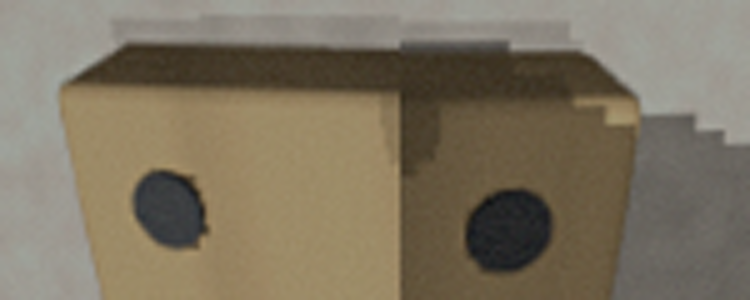

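View pics/c5o.png

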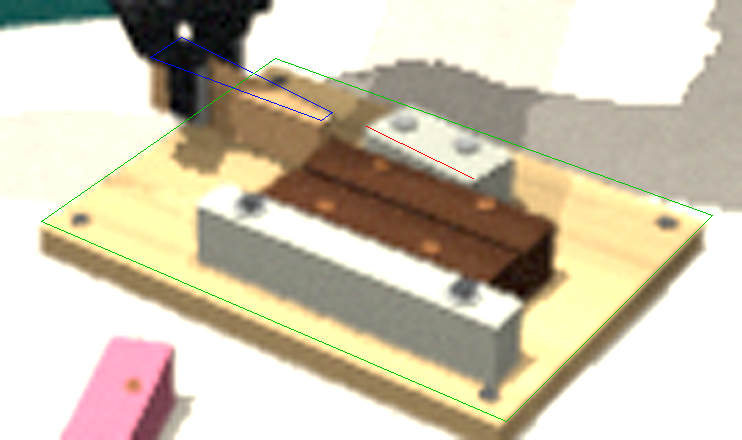

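View pics/s5o.png

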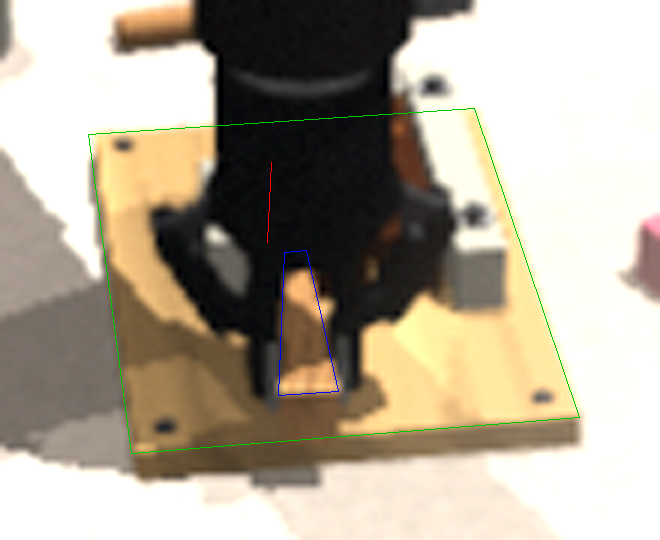

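```bash
python3 place.py -6.4 -130 49;python3 place.py -6.4 -98 49
```

```text
loc [ -2.76551237 -25.53981091]
[np.float64(509.24594239956554), np.float64(-40.67184213782974), 49.0]
t 7.25 pos [510.44 -41.94  54.11] xang -1.5801 zax [ 2.9e-03 -4.0e-04 -1.0e+00] F [ 0.   -0.37 -1.14] T [-0.009  0.045 -0.012] gap 0.258
shift [-0.0013  0.0012  0.0051] rot [-0.0029 -0.0004 -0.0023] t 7.25
loc [ -2.76551237 -25.53981091]
[np.float64(509.4699405702367), np.float64(-8.672626134628402), 49.0]
t 7.25 pos [510.44 -41.94  54.11] xang -1.5801 zax [ 2.9e-03 -4.0e-04 -1.0e+00] F [ 0.   -0.37 -1.14] T [-0.009  0.045 -0.012] gap 0.258
shift [-0.0333  0.0013  0.0051] rot [-0.0029 -0.0004 -0.0023] t 7.25
```

Emit:
move_arm(rows=[[[-0.001,0.0012,0.005],[-0.003,0,-0.002]],[[-0.001,0.0012,0.005],[-0.003,0,-0.002]],[[-0.012,0.0012,0.005],[-0.003,0,-0.002]],[[-0.022,0.0012,0.005],[-0.003,0,-0.002]],[[-0.033,0.0012,0.005],[-0.003,0,-0.002]]])

```text
time: 7.75
eef_pos: [509.0, -7.9, 48.0]
tcp_rot: [-0.705, 0.71, 0.0, -0.001]
contact_force: [2.6, -1.1, -1.2]
finger_gap: 0.263
```

Emit:
move_arm(rows=[[[0,0,0],[0,0,0]],[[0,0,0],[0,0,0]]])

```text
time: 7.95
eef_pos: [509.2, -8.2, 48.1]
tcp_rot: [-0.705, 0.709, 0.0, -0.001]
contact_force: [1.6, 0.8, 0.2]
finger_gap: 0.255
```

```bash
python3 place.py -6.4 -98 47.2; python3 -c "
from h import *
snap('scene','c6');b=cv2.imread('pics/c6.png')[195:275,235:370]
cv2.imwrite('pics/c6c.png',cv2.convertScaleAbs(cv2.resize(b,None,fx=5.5,fy=5.5,interpolation=cv2.INTER_CUBIC),alpha=1.5))"
```

```text
loc [ -2.76551237 -25.53981091]
[np.float64(509.4699405702367), np.float64(-8.672626134628402), 47.2]
t 7.95 pos [509.2   -8.19  48.06] xang -1.5767 zax [-1.2e-03 -4.0e-04 -1.0e+00] F [1.63 0.81 0.2 ] T [ 0.11  -0.435 -0.113] gap 0.255
shift [ 0.0005 -0.0003  0.0009] rot [ 0.0012 -0.0004  0.0011] t 7.95
```

View pics/c6c.png

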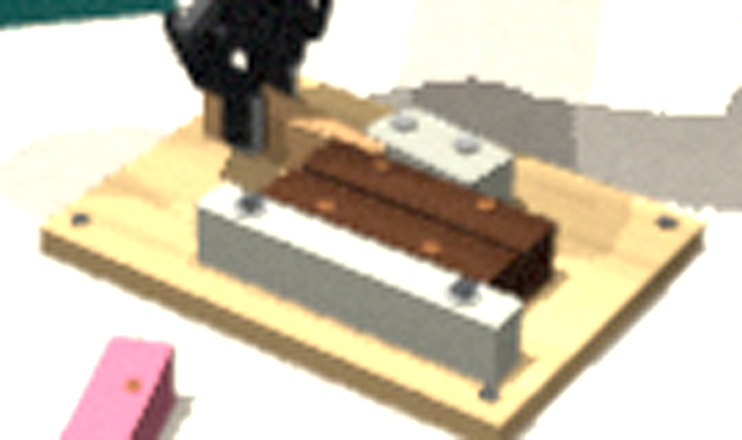

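Emit:
move_arm(rows=[[[0,0,0.0008],[0,0,0]],[[0,0,0.0015],[0,0,0]],[[0,0,0.0015],[0,0,0]]])

```text
time: 8.3
eef_pos: [509.1, -8.9, 47.1]
tcp_rot: [-0.705, 0.71, 0.0, -0.001]
contact_force: [-1.2, 2.5, 5.3]
finger_gap: 0.255
```

Emit:
move_arm(rows=[[[0,0,-0.0007],[0,0,0]],[[-0.005,-0.0004,-0.0007],[0,0,0]],[[-0.01,-0.0008,-0.0007],[0,0,0]],[[-0.013,-0.0008,-0.0007],[0,0,0]],[[-0.013,-0.0008,-0.0007],[0,0,0]]])

```text
time: 8.8
eef_pos: [510.7, 4.3, 47.3]
tcp_rot: [-0.705, 0.71, -0.0, -0.0]
contact_force: [4.8, -3.1, -0.6]
finger_gap: 0.257
```

```bash
python3 place.py -5.6 -85 47.2; python3 -c "
from h import *
snap('wrist','w7')"
```

```text
loc [ -2.76551237 -25.53981091]
[np.float64(510.3609202271519), np.float64(4.321455412405356), 47.2]
t 8.8 pos [510.65   4.28  47.31] xang -1.5779 zax [-0.     -0.0012 -1.    ] F [ 4.79 -3.13 -0.6 ] T [-0.941 -1.821 -0.322] gap 0.257
shift [-0.      0.0003  0.0001] rot [ 0.     -0.0012 -0.0001] t 8.8
```

View pics/w7.png

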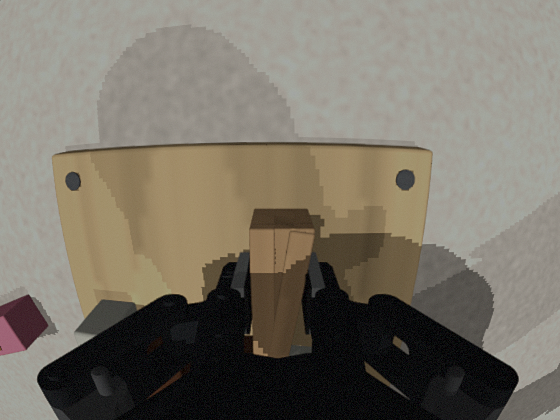

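Emit:
move_arm(rows=[[[0,0,0],[0,0,0]],[[0,0,0],[0,0,0]],[[0,0,0],[0,0,0]],[[0,0,0],[0,0,0]]], fingers=0.55)

```text
time: 9.25
eef_pos: [509.5, 4.3, 46.8]
tcp_rot: [-0.705, 0.71, 0.001, -0.001]
contact_force: [0.4, 0.0, -0.1]
finger_gap: 0.552
```

Emit:
move_arm(rows=[[[0,0,-0.02],[0,0,0]],[[0,0,-0.06],[0,0,0]],[[0.03,0,-0.08],[0,0,0]],[[0.06,0,-0.08],[0,0,0]],[[0.06,0,-0.08],[0,0,0]]])

```text
time: 9.75
eef_pos: [509.6, -57.8, 127.9]
tcp_rot: [-0.704, 0.71, 0.0, -0.0]
contact_force: [-0.0, -0.3, 0.3]
finger_gap: 0.549
```

Emit:
move_arm(rows=[[[0,0,0],[0,0,0]],[[0,0,0],[0,0,0]]], fingers=0)

```text
time: 9.95
eef_pos: [509.3, -55.4, 126.6]
tcp_rot: [-0.705, 0.709, 0.001, -0.001]
contact_force: [-0.2, 0.4, 0.0]
finger_gap: 0.217
```

```bash
python3 -c "
from h import *
st();snap('wrist','w8');snap('scene','c8');b=cv2.imread('pics/c8.png')[195:275,235:370]
cv2.imwrite('pics/c8c.png',cv2.convertScaleAbs(cv2.resize(b,None,fx=5.5,fy=5.5,interpolation=cv2.INTER_CUBIC),alpha=1.5))"
```

```text
t 9.95 pos [509.32 -55.44 126.59] xang -1.5775 zax [-2.7e-03 -7.0e-04 -1.0e+00] F [-0.23  0.4   0.02] T [ 0.011 -0.     0.027] gap 0.217
```

View pics/w8.png

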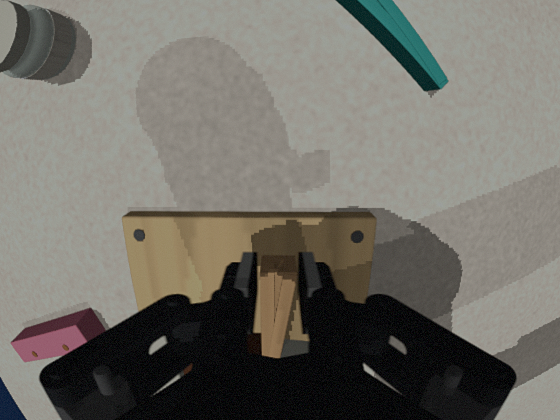

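View pics/c8c.png

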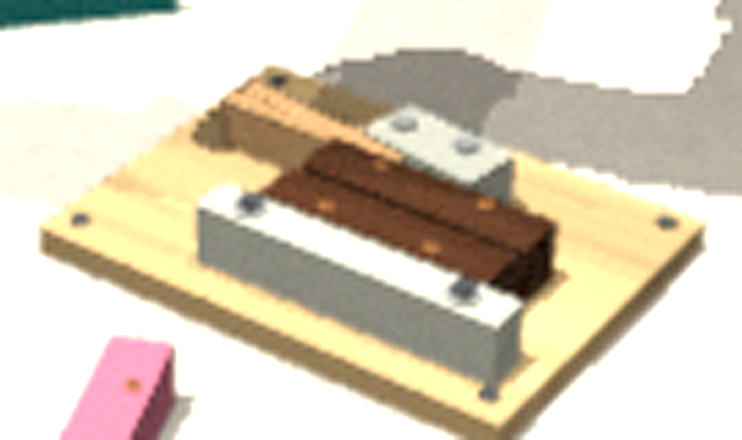

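Emit:
move_arm(rows=[[[0,0.0004,0.03],[0,0,0]],[[0,0.0004,0.06],[0,0,0]],[[0,0.0004,0.079],[0,0,0]],[[0,0.0004,0.079],[0,0,0]],[[0,0.0004,0.079],[0,0,0]]])

```text
time: 10.55
eef_pos: [509.1, -55.6, 48.6]
tcp_rot: [-0.705, 0.709, 0.0, -0.001]
contact_force: [0.3, -0.5, 0.4]
finger_gap: -0.003
```

```bash
python3 -c "
from h import *
st();tgt([508.9,-55,46],-np.pi/2-.007);snap('wrist','w9');snap('side','s9');a=cv2.imread('pics/s9.png')[170:260,225:335]
cv2.imwrite('pics/s9c.png',cv2.convertScaleAbs(cv2.resize(a,None,fx=6,fy=6,interpolation=cv2.INTER_CUBIC),alpha=1.5))"
```

```text
t 10.55 pos [509.13 -55.56  48.58] xang -1.5769 zax [-0.0021 -0.0012 -1.    ] F [ 0.25 -0.54  0.39] T [ 0.054 -0.009 -0.006] gap -0.003
shift [-0.0006  0.0002  0.0026] rot [ 0.0021 -0.0012  0.0009] t 10.55
```

View pics/w9.png

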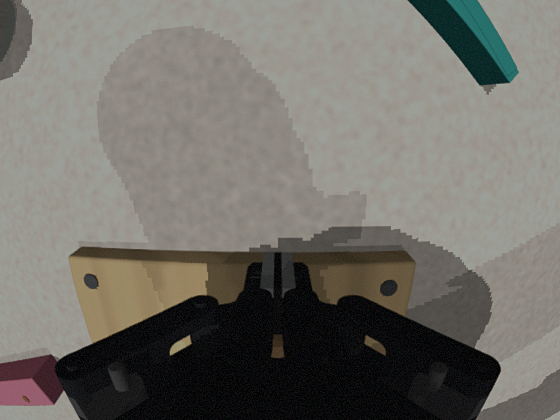

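View pics/s9c.png

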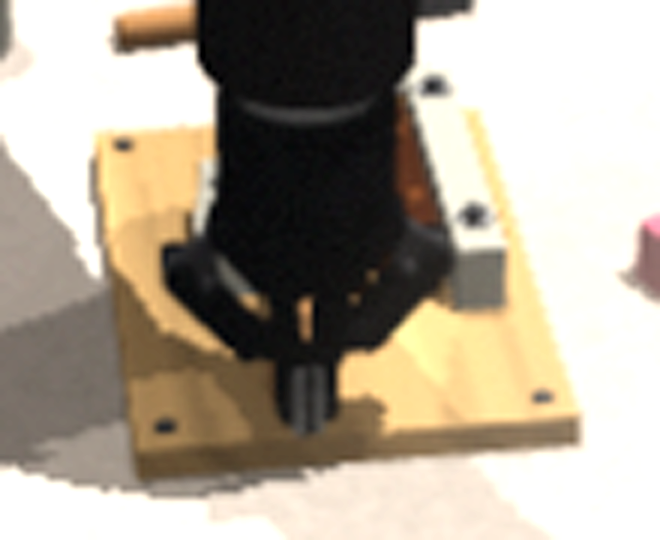

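Emit:
move_arm(rows=[[[-0.002,0.0002,0.0025],[0.002,-0.001,0.001]],[[-0.005,0.0002,0.0025],[0.002,-0.001,0.001]],[[-0.008,0.0002,0.0025],[0.002,-0.001,0.001]],[[-0.011,0.0002,0.0025],[0.002,-0.001,0.001]],[[-0.014,0.0002,0.0025],[0.002,-0.001,0.001]]])

```text
time: 11.15
eef_pos: [508.9, -41.5, 45.7]
tcp_rot: [-0.704, 0.71, 0.0, 0.0]
contact_force: [0.6, -0.6, -0.4]
finger_gap: -0.004
```

Emit:
move_arm(rows=[[[-0.002,0,0],[0,0,0]],[[-0.004,0,0],[0,0,0]],[[-0.006,0,0],[0,0,0]],[[-0.008,0,0],[0,0,0]]])

```text
time: 11.55
eef_pos: [508.9, -33.8, 45.5]
tcp_rot: [-0.704, 0.71, 0.0, 0.0]
contact_force: [-0.3, 0.1, 0.2]
finger_gap: 0.0
```

```bash
python3 -c "
from h import *
st()"
```

```text
t 11.55 pos [508.9  -33.79  45.53] xang -1.5788 zax [-0.e+00  2.e-04 -1.e+00] F [-0.27  0.08  0.17] T [-0.083  0.018  0.042] gap 0.0
```

Emit:
move_arm(rows=[[[-0.0015,-0.0002,0],[0,0,0]],[[-0.003,-0.0004,0],[0,0,0]],[[-0.0045,-0.0006,0],[0,0,0]],[[-0.006,-0.0008,0],[0,0,0]]])

```text
time: 11.95
eef_pos: [509.8, -27.9, 45.5]
tcp_rot: [-0.704, 0.71, 0.0, 0.0]
contact_force: [-0.8, -1.0, 0.2]
finger_gap: -0.004
```

Emit:
move_arm(rows=[[[-0.0015,-0.0002,0],[0,0,0]],[[-0.003,-0.0004,0],[0,0,0]],[[-0.0045,-0.0006,0],[0,0,0]],[[-0.006,-0.0009,0],[0,0,0]]])

```text
time: 12.35
eef_pos: [510.8, -21.9, 45.6]
tcp_rot: [-0.704, 0.71, 0.0, 0.0]
contact_force: [-0.3, -1.9, -0.1]
finger_gap: -0.003
```

```bash
python3 -c "
from h import *
st();snap('scene','c10');b=cv2.imread('pics/c10.png')[195:275,235:370]
a=cv2.imread('pics/c10.png');
snap('side','s10');a=cv2.imread('pics/s10.png')[170:260,225:335]
cv2.imwrite('pics/s10c.png',cv2.convertScaleAbs(cv2.resize(a,None,fx=6,fy=6,interpolation=cv2.INTER_CUBIC),alpha=1.5))
cv2.imwrite('pics/c10c.png',cv2.convertScaleAbs(cv2.resize(b,None,fx=5.5,fy=5.5,interpolation=cv2.INTER_CUBIC),alpha=1.5))"
```

```text
t 12.35 pos [510.75 -21.87  45.57] xang -1.5789 zax [ 1.e-04  1.e-04 -1.e+00] F [-0.27 -1.95 -0.11] T [-0.546 -0.131 -0.013] gap -0.003
```

View pics/c10c.png

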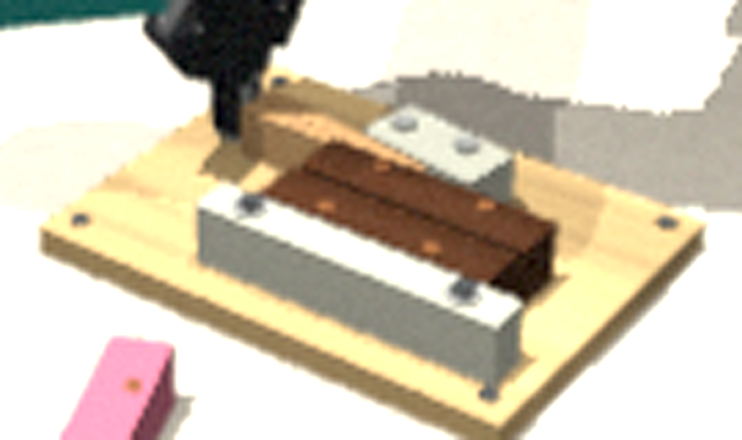

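View pics/s10c.png

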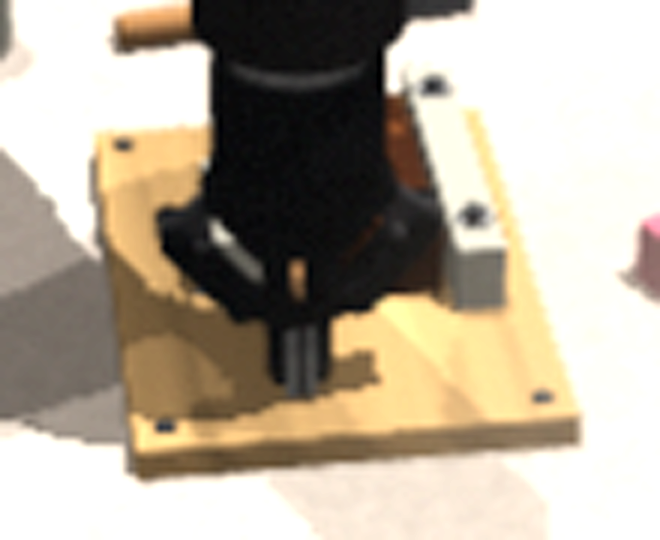

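Emit:
move_arm(rows=[[[-0.0015,-0.0002,0],[0,0,0]],[[-0.003,-0.0004,0],[0,0,0]],[[-0.0045,-0.0006,0],[0,0,0]],[[-0.006,-0.0009,0],[0,0,0]]])

```text
time: 12.85
eef_pos: [511.7, -15.8, 45.5]
tcp_rot: [-0.704, 0.71, 0.0, 0.0]
contact_force: [0.3, -1.5, 0.5]
finger_gap: -0.004
```

Emit:
move_arm(rows=[[[-0.0015,-0.0002,0],[0,0,0]],[[-0.003,-0.0004,0],[0,0,0]],[[-0.0045,-0.0006,0],[0,0,0]],[[-0.006,-0.0009,0],[0,0,0]]])

```text
time: 13.25
eef_pos: [512.6, -9.8, 45.6]
tcp_rot: [-0.704, 0.71, 0.0, 0.0]
contact_force: [2.1, -1.3, 0.1]
finger_gap: 0.001
```

Emit:
move_arm(rows=[[[-0.001,-0.0002,0],[0,0,0]],[[-0.002,-0.0003,0],[0,0,0]],[[-0.003,-0.0005,0],[0,0,0]]])

```text
time: 13.55
eef_pos: [513.2, -6.8, 45.6]
tcp_rot: [-0.704, 0.71, 0.0, 0.0]
contact_force: [-0.3, -2.0, 0.2]
finger_gap: -0.003
```

Emit:
move_arm(rows=[[[-0.001,-0.0002,0],[0,0,0]],[[-0.002,-0.0003,0],[0,0,0]],[[-0.003,-0.0005,0],[0,0,0]]])

```text
time: 13.85
eef_pos: [513.7, -3.9, 45.6]
tcp_rot: [-0.704, 0.71, 0.0, 0.0]
contact_force: [1.7, -2.1, 0.1]
finger_gap: 0.0
```

```bash
python3 -c "
from h import *
st();snap('scene','c11');b=cv2.imread('pics/c11.png')[195:275,235:370]
cv2.imwrite('pics/c11c.png',cv2.convertScaleAbs(cv2.resize(b,None,fx=5.5,fy=5.5,interpolation=cv2.INTER_CUBIC),alpha=1.7))"
```

```text
t 13.85 pos [513.69  -3.86  45.57] xang -1.5788 zax [ 1.e-04  2.e-04 -1.e+00] F [ 1.72 -2.11  0.09] T [-0.639 -0.401 -0.043] gap 0.0
```

View pics/c11c.png

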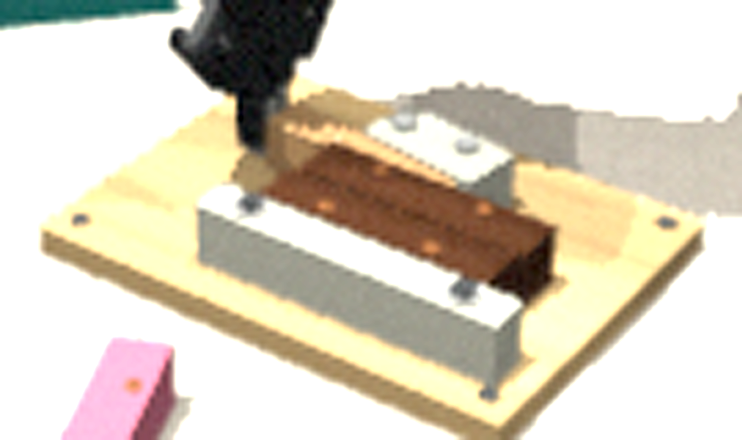

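Emit:
move_arm(rows=[[[-0.0007,-0.0001,0],[0,0,0]],[[-0.0014,-0.0002,0],[0,0,0]],[[-0.0021,-0.0003,0],[0,0,0]]])

```text
time: 14.2
eef_pos: [514.0, -1.8, 45.6]
tcp_rot: [-0.704, 0.71, 0.0, 0.0]
contact_force: [1.9, -1.7, 0.4]
finger_gap: 0.002
```

Emit:
move_arm(rows=[[[-0.0007,-0.0001,0],[0,0,0]],[[-0.0014,-0.0002,0],[0,0,0]],[[-0.0021,-0.0003,0],[0,0,0]]])

```text
time: 14.5
eef_pos: [514.4, 0.2, 45.6]
tcp_rot: [-0.704, 0.71, -0.0, 0.0]
contact_force: [2.5, -2.8, -0.4]
finger_gap: 0.001
```

Emit:
move_arm(rows=[[[-0.0007,-0.0001,0],[0,0,0]],[[-0.0014,-0.0002,0],[0,0,0]],[[-0.0021,-0.0003,0],[0,0,0]]])

```text
time: 14.8
eef_pos: [514.7, 2.3, 45.6]
tcp_rot: [-0.704, 0.71, -0.0, 0.0]
contact_force: [1.4, -3.8, -0.3]
finger_gap: 0.001
```

Emit:
move_arm(rows=[[[-0.0006,-0.0001,0],[0,0,0]],[[-0.0012,-0.0002,0],[0,0,0]],[[-0.0018,-0.0003,0],[0,0,0]]])

```text
time: 15.1
eef_pos: [515.0, 4.1, 45.6]
tcp_rot: [-0.704, 0.71, -0.0, 0.0]
contact_force: [3.2, -4.3, -0.6]
finger_gap: 0.002
```

Emit:
move_arm(rows=[[[-0.0006,-0.0001,0],[0,0,0]],[[-0.0012,-0.0002,0],[0,0,0]],[[-0.0018,-0.0003,0],[0,0,0]]])

```text
time: 15.4
eef_pos: [515.3, 5.8, 45.6]
tcp_rot: [-0.704, 0.71, -0.0, 0.0]
contact_force: [2.4, -5.1, 1.0]
finger_gap: -0.003
```

Emit:
move_arm(rows=[[[-0.0006,-0.0001,0],[0,0,0]],[[-0.0012,-0.0002,0],[0,0,0]],[[-0.0018,-0.0003,0],[0,0,0]]])

```text
time: 15.7
eef_pos: [515.6, 7.6, 45.6]
tcp_rot: [-0.704, 0.71, -0.0, -0.0]
contact_force: [1.8, -3.8, -1.6]
finger_gap: -0.0
```

Emit:
move_arm(rows=[[[-0.0005,-0.0001,0],[0,0,0]],[[-0.001,-0.0002,0],[0,0,0]],[[-0.0015,-0.0003,0],[0,0,0]]])

```text
time: 16.0
eef_pos: [515.8, 9.2, 45.5]
tcp_rot: [-0.704, 0.71, 0.0, 0.0]
contact_force: [2.8, -4.7, 0.3]
finger_gap: -0.002
```

Emit:
move_arm(rows=[[[-0.0005,-0.0001,0],[0,0,0]],[[-0.001,-0.0002,0],[0,0,0]],[[-0.0015,-0.0003,0],[0,0,0]]])

```text
time: 16.3
eef_pos: [516.1, 10.8, 45.5]
tcp_rot: [-0.704, 0.71, 0.0, 0.0]
contact_force: [3.4, -4.0, -0.5]
finger_gap: 0.001
```

```bash
python3 -c "
from h import *
st();snap('scene','c12');b=cv2.imread('pics/c12.png')[195:275,235:370]
cv2.imwrite('pics/c12c.png',cv2.convertScaleAbs(cv2.resize(b,None,fx=5.5,fy=5.5,interpolation=cv2.INTER_CUBIC),alpha=1.9))"
```

```text
t 16.3 pos [516.13  10.82  45.53] xang -1.5788 zax [-1.e-04  3.e-04 -1.e+00] F [ 3.39 -3.96 -0.47] T [-1.401 -0.613 -0.04 ] gap 0.001
```

View pics/c12c.png

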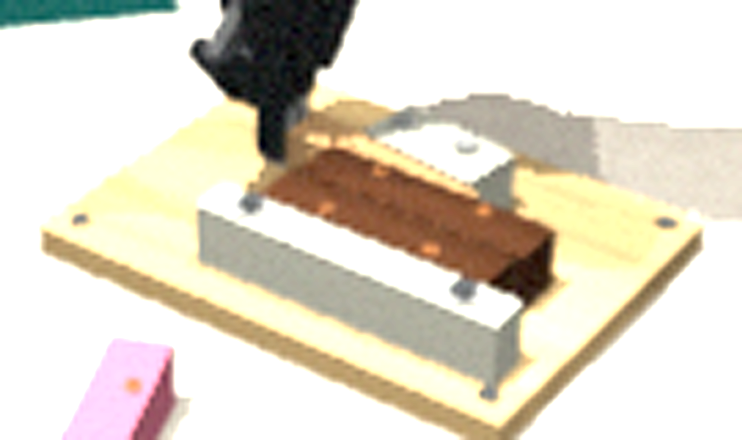

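Emit:
move_arm(rows=[[[-0.0005,-0.0001,0],[0,0,0]],[[-0.001,-0.0002,0],[0,0,0]],[[-0.0015,-0.0003,0],[0,0,0]]])

```text
time: 16.65
eef_pos: [516.4, 12.3, 45.5]
tcp_rot: [-0.704, 0.71, 0.0, 0.0]
contact_force: [0.7, -3.1, 0.3]
finger_gap: 0.001
```

Emit:
move_arm(rows=[[[-0.0005,-0.0001,0],[0,0,0]],[[-0.001,-0.0002,0],[0,0,0]],[[-0.0015,-0.0003,0],[0,0,0]]])

```text
time: 16.95
eef_pos: [516.7, 13.9, 45.5]
tcp_rot: [-0.704, 0.71, 0.0, 0.0]
contact_force: [0.5, -3.5, 1.6]
finger_gap: -0.004
```

Emit:
move_arm(rows=[[[-0.0005,-0.0001,0],[0,0,0]],[[-0.001,-0.0002,0],[0,0,0]],[[-0.0015,-0.0003,0],[0,0,0]]])

```text
time: 17.25
eef_pos: [517.1, 15.4, 45.5]
tcp_rot: [-0.704, 0.71, 0.0, 0.0]
contact_force: [0.8, -3.1, 0.7]
finger_gap: 0.002
```

Emit:
move_arm(rows=[[[-0.0005,-0.0001,0],[0,0,0]],[[-0.001,-0.0001,0],[0,0,0]],[[-0.0015,-0.0002,0],[0,0,0]]])

```text
time: 17.55
eef_pos: [517.3, 16.8, 45.5]
tcp_rot: [-0.704, 0.71, 0.0, 0.0]
contact_force: [1.2, -3.0, 1.5]
finger_gap: -0.001
```

Emit:
move_arm(rows=[[[-0.0005,-0.0001,0],[0,0,0]],[[-0.001,-0.0001,0],[0,0,0]],[[-0.0015,-0.0002,0],[0,0,0]]])

```text
time: 17.85
eef_pos: [517.6, 18.2, 45.6]
tcp_rot: [-0.704, 0.71, 0.0, 0.0]
contact_force: [1.5, -4.4, -0.0]
finger_gap: -0.004
```

Emit:
move_arm(rows=[[[-0.0005,-0.0001,0],[0,0,0]],[[-0.001,-0.0001,0],[0,0,0]],[[-0.0015,-0.0002,0],[0,0,0]]])

```text
time: 18.15
eef_pos: [517.8, 19.7, 45.5]
tcp_rot: [-0.704, 0.71, 0.0, 0.0]
contact_force: [1.5, -3.2, -0.1]
finger_gap: -0.002
```

Emit:
move_arm(rows=[[[-0.0005,-0.0001,0],[0,0,0]],[[-0.001,-0.0001,0],[0,0,0]],[[-0.0015,-0.0002,0],[0,0,0]]])

```text
time: 18.45
eef_pos: [518.0, 21.3, 45.6]
tcp_rot: [-0.704, 0.71, 0.0, 0.0]
contact_force: [1.9, -5.1, -0.4]
finger_gap: 0.004
```

Emit:
move_arm(rows=[[[-0.0005,-0.0001,0],[0,0,0]],[[-0.001,-0.0001,0],[0,0,0]],[[-0.0015,-0.0002,0],[0,0,0]]])

```text
time: 18.75
eef_pos: [518.3, 22.8, 45.6]
tcp_rot: [-0.704, 0.71, 0.0, 0.0]
contact_force: [1.8, -3.7, -0.4]
finger_gap: 0.001
```

```bash
python3 -c "
from h import *
st();snap('scene','c13');b=cv2.imread('pics/c13.png')[195:275,235:370]
cv2.imwrite('pics/c13c.png',cv2.convertScaleAbs(cv2.resize(b,None,fx=5.5,fy=5.5,interpolation=cv2.INTER_CUBIC),alpha=1.9))"
```

```text
t 18.75 pos [518.26  22.75  45.6 ] xang -1.5788 zax [ 2.e-04  2.e-04 -1.e+00] F [ 1.77 -3.7  -0.39] T [-1.485 -0.825 -0.025] gap 0.001
```

View pics/c13c.png

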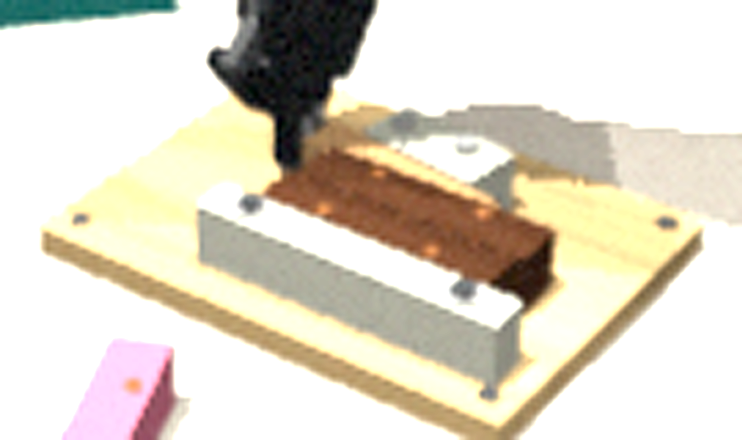

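Emit:
move_arm(rows=[[[-0.0005,-0.0001,0],[0,0,0]],[[-0.001,-0.0001,0],[0,0,0]],[[-0.0014,-0.0002,0],[0,0,0]]])

```text
time: 19.1
eef_pos: [518.5, 24.1, 45.6]
tcp_rot: [-0.704, 0.71, -0.0, 0.0]
contact_force: [2.6, -3.8, 0.3]
finger_gap: -0.002
```

Emit:
move_arm(rows=[[[-0.0005,-0.0001,0],[0,0,0]],[[-0.001,-0.0001,0],[0,0,0]],[[-0.0014,-0.0002,0],[0,0,0]]])

```text
time: 19.4
eef_pos: [518.7, 25.5, 45.6]
tcp_rot: [-0.704, 0.71, -0.0, 0.0]
contact_force: [2.1, -4.0, -1.1]
finger_gap: 0.004
```

Emit:
move_arm(rows=[[[-0.0005,-0.0001,0],[0,0,0]],[[-0.001,-0.0001,0],[0,0,0]],[[-0.0014,-0.0002,0],[0,0,0]]])

```text
time: 19.7
eef_pos: [518.7, 26.0, 45.6]
tcp_rot: [-0.704, 0.71, -0.0, -0.001]
contact_force: [2.8, -9.6, -0.4]
finger_gap: -0.002
```

Emit:
move_arm(rows=[[[-0.0005,-0.0001,0],[0,0,0]],[[-0.001,-0.0001,0],[0,0,0]],[[-0.0014,-0.0002,0],[0,0,0]]])

```text
time: 20.0
eef_pos: [518.7, 26.1, 45.6]
tcp_rot: [-0.704, 0.71, -0.001, -0.002]
contact_force: [3.6, -14.7, 0.1]
finger_gap: -0.002
```

Emit:
move_arm(rows=[[[-0.0004,0,0],[0,0,0]],[[-0.0008,0,0],[0,0,0]],[[-0.0008,0,0],[0,0,0]]])

```text
time: 20.3
eef_pos: [518.8, 26.2, 45.7]
tcp_rot: [-0.704, 0.71, -0.001, -0.002]
contact_force: [3.9, -16.7, -0.5]
finger_gap: -0.001
```

```bash
python3 -c "
from h import *
st()"
```

```text
t 20.3 pos [518.77  26.17  45.71] xang -1.5799 zax [-0.0013 -0.005  -1.    ] F [  3.9  -16.69  -0.52] T [-5.402 -1.274 -0.046] gap -0.001
```

Emit:
move_arm(rows=[[[-0.0004,0,0],[0,0,0]],[[-0.0004,0,0],[0,0,0]]])

```text
time: 20.5
eef_pos: [518.7, 26.2, 45.7]
tcp_rot: [-0.704, 0.71, -0.002, -0.002]
contact_force: [4.6, -18.0, 0.1]
finger_gap: 0.003
```

```bash
python3 -c "
from h import *
st()"
```

```text
t 20.5 pos [518.75  26.22  45.69] xang -1.58 zax [-0.0014 -0.0057 -1.    ] F [  4.57 -17.97   0.12] T [-5.898 -1.393 -0.064] gap 0.003
```

Emit:
move_arm(rows=[[[0.002,0,0],[0,0,0]],[[0.004,0,0],[0,0,0]],[[0.008,0,0],[0,0,0]],[[0.015,0,0],[0,0,0]],[[0.025,0,0],[0,0,0]]])

```text
time: 21.0
eef_pos: [518.7, 4.6, 45.5]
tcp_rot: [-0.705, 0.71, 0.0, 0.0]
contact_force: [-0.1, 0.1, -0.2]
finger_gap: 0.004
```

Emit:
move_arm(rows=[[[0,0,-0.03],[0,0,0]],[[0,0,-0.07],[0,0,0]],[[-0.02,0,-0.12],[0,0,0]],[[-0.06,0,-0.17],[0,0,0]],[[-0.1,0,-0.22],[0,0,0]]])

```text
time: 21.5
eef_pos: [519.3, 84.8, 242.8]
tcp_rot: [-0.704, 0.71, 0.0, 0.001]
contact_force: [1.5, 0.6, -0.6]
finger_gap: -0.0
```

Emit:
move_arm(rows=[[[0,0,-0.02],[0,0,0]],[[0,0,-0.02],[0,0,0]],[[0,0,-0.02],[0,0,0]],[[0,0,-0.02],[0,0,0]]])

```text
time: 21.9
eef_pos: [519.0, 84.2, 259.1]
tcp_rot: [-0.704, 0.71, 0.001, -0.001]
contact_force: [0.2, -0.1, -0.4]
finger_gap: -0.005
```

```bash
python3 -c "
from h import *
st();c=snap('wrist','w14');snap('scene','c14');b=cv2.imread('pics/c14.png')[195:275,235:370]
cv2.imwrite('pics/c14c.png',cv2.convertScaleAbs(cv2.resize(b,None,fx=5.5,fy=5.5,interpolation=cv2.INTER_CUBIC),alpha=1.7))"
```

```text
t 21.9 pos [519.05  84.22 259.13] xang -1.5793 zax [-2.3e-03 -3.0e-04 -1.0e+00] F [ 0.23 -0.06 -0.44] T [-0.007 -0.007 -0.   ] gap -0.005
```

View pics/w14.png

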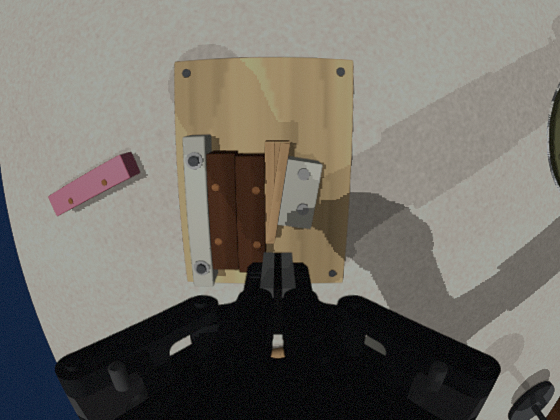

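View pics/c14c.png

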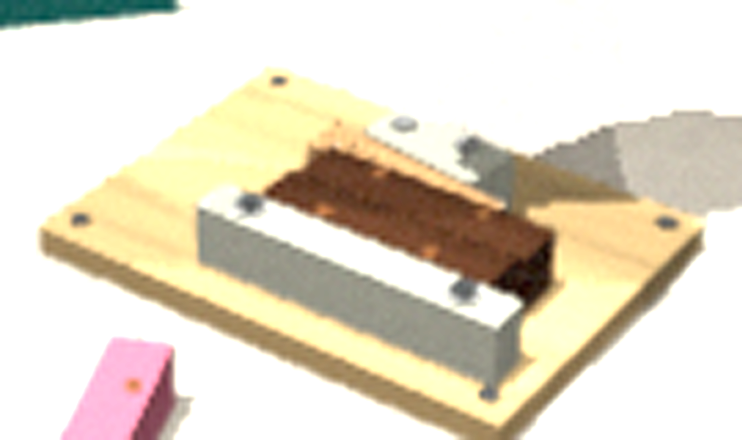

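```bash
python3 - <<'E'
import cv2
a=cv2.imread("pics/w14.png")[130:280,180:330]
b=cv2.convertScaleAbs(cv2.resize(a,None,fx=4,fy=4,interpolation=cv2.INTER_CUBIC),alpha=2)
cv2.imwrite("pics/w14c.png",b)
E
```

```text
(no output)
```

View pics/w14c.png

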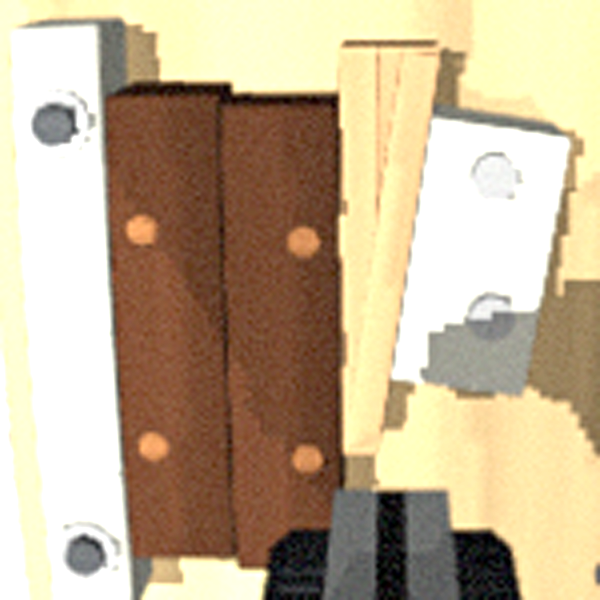

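Emit:
move_arm(rows=[[[0.04,0.001,0.03],[0,0,0]],[[0.08,0.001,0.07],[0,0,0]],[[0.085,0.001,0.12],[0,0,0]],[[0.085,0.001,0.16],[0,0,0]],[[0.085,0.001,0.19],[0,0,0]]])

```text
time: 22.5
eef_pos: [515.5, -1.7, 66.1]
tcp_rot: [-0.704, 0.711, 0.002, -0.002]
contact_force: [-0.1, 0.9, 0.4]
finger_gap: -0.001
```

```bash
python3 -c "
from h import *
st();tgt([518.2,5,45.6],-np.pi/2-.007)"
```

```text
t 22.5 pos [515.54  -1.66  66.15] xang -1.5808 zax [-5.e-03 -5.e-04 -1.e+00] F [-0.05  0.88  0.41] T [0.003 0.043 0.026] gap -0.001
shift [-0.0067 -0.0027  0.0205] rot [ 0.005  -0.0005 -0.003 ] t 22.5
```

Let it settle, then recompute.

Emit:
move_arm(rows=[[[0,0,0],[0,0,0]],[[0,0,0],[0,0,0]],[[0,0,0],[0,0,0]]])

```text
time: 22.8
eef_pos: [519.1, -0.0, 73.2]
tcp_rot: [-0.704, 0.71, -0.001, 0.001]
contact_force: [-0.2, -0.1, 0.2]
finger_gap: -0.002
```

```bash
python3 -c "
from h import *
st();tgt([518.2,5,45.6],-np.pi/2-.007)"
```

```text
t 22.8 pos [ 5.1912e+02 -2.0000e-02  7.3200e+01] xang -1.5785 zax [ 3.6e-03  6.0e-04 -1.0e+00] F [-0.22 -0.11  0.2 ] T [-0.013 -0.023  0.046] gap -0.002
shift [-0.005   0.0011  0.0276] rot [-0.0036  0.0006 -0.0007] t 22.8
```

Emit:
move_arm(rows=[[[-0.001,0.0005,0.01],[0,0,0]],[[-0.003,0.001,0.02],[0,0,0]],[[-0.005,0.001,0.026],[0,0,0]],[[-0.005,0.001,0.026],[0,0,0]],[[-0.005,0.001,0.026],[0,0,0]]])

```text
time: 23.3
eef_pos: [516.7, 4.9, 44.6]
tcp_rot: [-0.704, 0.71, 0.0, -0.0]
contact_force: [-0.9, -0.2, 0.9]
finger_gap: -0.0
```

Emit:
move_arm(rows=[[[-0.002,0,0],[0,0,0]],[[-0.005,0,0],[0,0,0]],[[-0.008,0,0],[0,0,0]],[[-0.011,0,0],[0,0,0]],[[-0.014,0,0],[0,0,0]]])

```text
time: 23.8
eef_pos: [517.0, 19.1, 44.7]
tcp_rot: [-0.704, 0.71, 0.0, 0.0]
contact_force: [1.1, -0.2, 0.7]
finger_gap: 0.005
```

```bash
python3 -c "
from h import *
st()"
```

```text
t 23.8 pos [516.96  19.14  44.72] xang -1.5787 zax [ 1.e-04  3.e-04 -1.e+00] F [ 1.14 -0.2   0.7 ] T [-0.013  0.036 -0.012] gap 0.005
```

Shift +0.8 mm in x, then approach to contact near y≈26.

Emit:
move_arm(rows=[[[-0.0015,-0.0008,-0.0005],[0,0,0]],[[-0.003,-0.0008,-0.0005],[0,0,0]],[[-0.0045,-0.0008,-0.0005],[0,0,0]],[[-0.006,-0.0008,-0.0005],[0,0,0]]])

```text
time: 24.2
eef_pos: [517.8, 24.9, 45.2]
tcp_rot: [-0.704, 0.71, 0.0, 0.0]
contact_force: [0.4, 0.7, 0.6]
finger_gap: 0.004
```

Emit:
move_arm(rows=[[[-0.0005,0,0],[0,0,0]],[[-0.001,0,0],[0,0,0]],[[-0.0015,0,0],[0,0,0]]])

```text
time: 24.5
eef_pos: [517.8, 26.0, 45.2]
tcp_rot: [-0.704, 0.71, -0.0, -0.0]
contact_force: [1.0, -2.9, -0.7]
finger_gap: 0.001
```

Emit:
move_arm(rows=[[[-0.0005,0,0],[0,0,0]],[[-0.001,0,0],[0,0,0]],[[-0.0015,0,0],[0,0,0]]])

```text
time: 24.8
eef_pos: [517.8, 26.1, 45.3]
tcp_rot: [-0.704, 0.71, -0.001, -0.001]
contact_force: [2.3, -10.2, -1.5]
finger_gap: 0.001
```

Emit:
move_arm(rows=[[[-0.0005,0,0],[0,0,0]],[[-0.001,0,0],[0,0,0]],[[-0.0015,0,0],[0,0,0]]])

```text
time: 25.1
eef_pos: [517.7, 26.2, 45.3]
tcp_rot: [-0.704, 0.71, -0.002, -0.002]
contact_force: [4.0, -16.1, -1.5]
finger_gap: 0.002
```

Emit:
move_arm(rows=[[[-0.0004,0,0],[0,0,0]],[[-0.0008,0,0],[0,0,0]],[[-0.0008,0,0],[0,0,0]]])

```text
time: 25.4
eef_pos: [517.7, 26.2, 45.3]
tcp_rot: [-0.704, 0.71, -0.002, -0.003]
contact_force: [3.4, -17.8, -1.1]
finger_gap: 0.002
```

Emit:
move_arm(rows=[[[-0.0003,0,0],[0,0,0]],[[-0.0005,0,0],[0,0,0]],[[-0.0005,0,0],[0,0,0]]])

```text
time: 25.7
eef_pos: [517.7, 26.2, 45.3]
tcp_rot: [-0.704, 0.711, -0.002, -0.003]
contact_force: [3.9, -19.4, -1.1]
finger_gap: 0.0
```

Same stop position under 19.4 N: tight. Back off and retreat.

Emit:
move_arm(rows=[[[0.002,0,0],[0,0,0]],[[0.004,0,0],[0,0,0]],[[0.008,0,0],[0,0,0]],[[0.015,0,0],[0,0,0]],[[0.03,0,0],[0,0,0]]])

```text
time: 26.2
eef_pos: [517.7, 0.7, 45.3]
tcp_rot: [-0.705, 0.709, 0.0, 0.0]
contact_force: [-0.0, 0.1, -1.1]
finger_gap: -0.005
```

Emit:
move_arm(rows=[[[0,0,-0.03],[0,0,0]],[[0,0,-0.07],[0,0,0]],[[-0.02,0,-0.12],[0,0,0]],[[-0.06,0,-0.17],[0,0,0]],[[-0.1,0,-0.22],[0,0,0]]])

```text
time: 26.7
eef_pos: [518.1, 80.6, 242.5]
tcp_rot: [-0.704, 0.71, -0.0, 0.001]
contact_force: [0.7, 1.2, 0.0]
finger_gap: -0.004
```

Emit:
move_arm(rows=[[[0,0,-0.02],[0,0,0]],[[0,0,-0.02],[0,0,0]],[[0,0,-0.02],[0,0,0]],[[0,0,-0.02],[0,0,0]]])

```text
time: 27.1
eef_pos: [517.8, 80.1, 258.8]
tcp_rot: [-0.704, 0.71, 0.001, -0.001]
contact_force: [-0.3, 0.3, 0.5]
finger_gap: 0.0
```

```bash
python3 -c "
from h import *
st();c=snap('wrist','w15');snap('side','s15')
a=cv2.imread('pics/w15.png')[130:280,180:330]
cv2.imwrite('pics/w15c.png',cv2.convertScaleAbs(cv2.resize(a,None,fx=4,fy=4,interpolation=cv2.INTER_CUBIC),alpha=2))"
```

```text
t 27.1 pos [517.84  80.14 258.8 ] xang -1.5793 zax [-2.2e-03 -3.0e-04 -1.0e+00] F [-0.27  0.34  0.53] T [0.012 0.005 0.021] gap 0.0
```

View pics/w15c.png

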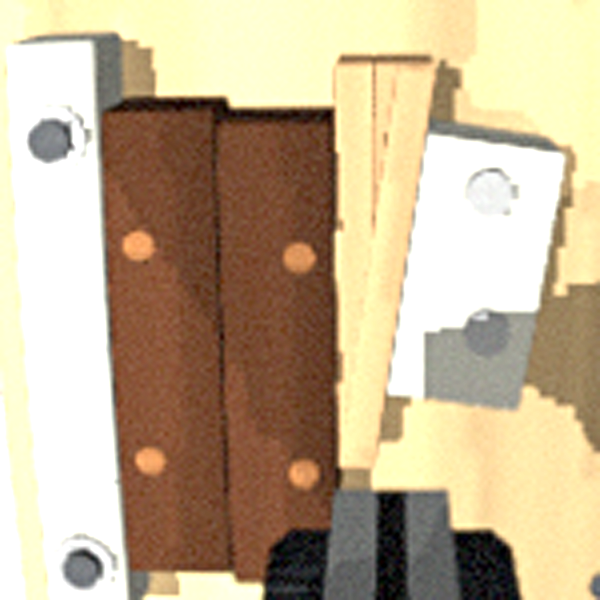

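View pics/s15.png

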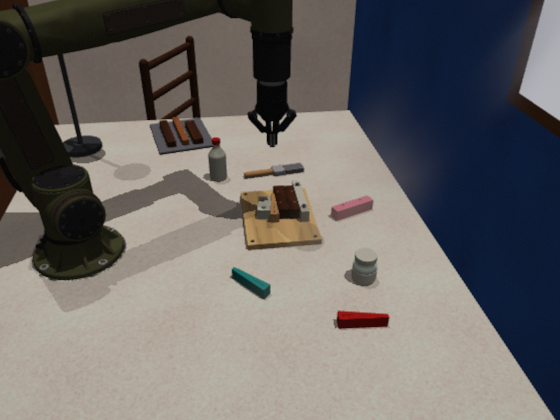

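The crack is shut, the wedge lies flat and flush between the rail and the stop, and the bystanders are where they were. I'm handing it in.

```bash
python3 -c "
from h import *
print(robot.hand_in());st()"
```

```text
the job is handed in; nothing more can be done
None
the job is handed in; nothing more can be done
```

The wedge is driven home, the crack looks shut, and I have handed the job in. No verdict is reported.

**What I did:** I picked the pale wedge rather than the red or turquoise one and laid it on the board with its thin end in the gap. I let go and pushed it in with closed fingertips on the middle of its thick end. It took 2 to 5 N while the halves slid, then rose steeply with the wedge's thick end about 18 mm outside the mouth. I pushed to 18 N, backed off, then pushed again to 19.4 N.

**Last checks:**
- **Tightness:** the second push met the wedge where the first had left it, and it did not move noticeably up to 19.4 N. The force it holds unaided against the rail and stop could not be measured directly.
- **Fit:** the last wrist picture showed only a hairline between the halves, with the wedge straight and flush against rail and stop.
- **Surroundings:** the side picture showed the jar, bottle and brush where they started. The arm was clear of everything, and the clock stood at about 27 s.

No check failed. The scene camera's overlay was about 2 pixels off the board, so I relied mainly on the wrist camera for alignment. A sideways force of about 4 N towards the stop was present during both firm pushes.

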